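# Put clean dishes away in the catch-lid keeper

### The arm

A 6-joint arm with a two-finger parallel gripper is mounted at the origin on the work surface. World frame = base frame: x ahead of the robot, y to its left, z up, the work surface at z = 0. Lengths are in mm, angles in degrees, forces in N, time in s.
With the tool pointing down it reaches from about 300 to 850 mm from the base axis. Payload 4.2 kg.
Tool frame: the origin (TCP) lies midway between the tips of the shut fingers; the grasp point (between the pads) lies env.grasp_offset behind it (env.grasp_offset is the distance from the TCP to the grasp point, in mm); y points along the fingers, x is the direction in which the jaws open and shut, and the axes are right-handed (so a half turn about y gives the same grasp; the last joint's range is limited). The gripper opens to 91 mm and grips with 3 to 60 N. Pads are 32 mm wide; open, the fingers measure 118 mm over their backs; the gripper's body (76 mm by 178 mm) begins 60 mm behind the grasp point.
Start: joints at [-76.49, 18.312, 89.639, -0, 72.044, -1.146], TCP at [145.489, -556.306, 213.976] pointing down, gripper open.
Joint ranges: [-177.97, 177.97], [-48.28, 115.42], [12.27, 149.76], [-77.06, 257.06], [2.81, 150.46], [-146.56, 146.56]. Speed limits (degrees/s): [147.25, 147.25, 180, 180, 180, 180].

### API

Orientations are given as [roll, pitch, yaw] about the fixed x, y, z axes, in that order (R = Rz(yaw) Ry(pitch) Rx(roll)).
In Python, from workcell import state, vision, job, env gives the robot as it stands.
- The arm moves only by the shell command python3 -m handwheel 'ROWS' [FORCE]. ROWS is JSON, a list of rows, each a list of 3 entries, a list of its own where there are three numbers: the finger opening in cm, from 0 to 9.12, then the shift along the tool's x, y, z in cm, then the turn about the tool's y in degrees. A call has 1 to 10 rows; each row is the pose to reach, as a shift and turn from the pose measured when the call began, along the tool's axes at that moment; what a row does not reach only later rows make up. A row lasts 1/10 s, in which the tool goes at most 50 mm and 8.59 degrees, less where a joint would pass 70% of its speed; a pose out of reach is approached as far as the arm can. A call with a gripper value outside its range is refused whole. The fingers move at their own pace and stop on an object; FORCE is the grip in N (left out, the last holds). Time passes only in rows, so rows that repeat a pose let the fingers close. It gives the time, the measured TCP pose, the force and the opening at its end, in the units of the state.
- state(): the state, without advancing time (a new reading comes with each control period).
- vision.grab_frame(name): name is "side" or "top" or "wrist"; returns the picture (384x512x3 uint8, red, green, blue); there is no depth.
- vision.camera_model(name): a dict with "fov_y" (degrees; the focal length in pixels is half the picture's height over the tangent of half this angle, whatever the lens; pixels are square), "cx", "cy" (the principal point, pixels), "distortion" ([k1, k2, p1, p2, k3] as OpenCV has them; the pictures are not rectified), "extrinsics" (4x4, takes a point from world to camera coordinates). Camera axes: x right, y up, looking along -z (the intrinsics and any distortion apply to the point x, -y, -z); pixel columns grow to the right and rows downward; lengths in mm; the calibration is good to about 2 mm. A picture is of the moment at which its call begins: read the wrist's pose just before it. camera_model takes no time and is no camera call; for the wrist camera it gives the pose at the moment of the call.
- job.job_done(): hands the job in, once; it reports no verdict.
The state is a dict: "time_s": time; "qpos": joint angles; "qvel": joint speeds; "effort": joint torques, N m; "ee_pos": TCP position; "ee_rot": TCP orientation; "force": force on the tool from outside, world axes, zero at the start; "torque": the same for the moment, N m; "gripper_width": finger opening in mm.
Only numpy, scipy, OpenCV 4.12 (cv2) and the standard library are available. Lean on these libraries where they do the work, as an engineer would, in place of code of your own. Each camera call takes 0.05 s, during which the arm holds its last target.

### The job

Put the clean dishes away: pinch the two orange catches on the dish keeper together to free its deep cover, lift the cover straight off and stand it upright on the green mat. Stack all the dishes squarely in one pile, centred on the keeper's white deck and lengthwise along it, then put the cover back over them, fully down, with both catches sprung out and locked. Do not disturb the chilli jar, the sauce bottle or the bowl.

Things in the scene. Friction and masses are not known exactly. Their poses are not given: they have to be found in the camera images.
- keeper: Base of the dish keeper, fixed: grey plate 116 x 180 x 8 mm (local x, y, z), origin at the centre of its underside. Two rails run lengthwise at x = -50 and +50 mm (6 mm wide, top z = 14 mm). The long sides are otherwise open; brackets stand at both ends. The cover sits on the plate between rails and brackets with about 3 mm play each way.
- bracket_a (a point): Top centre of the keeper's upright end bracket at y = +80 mm, z = 92 mm (a like one at y = -80): 54 mm wide in x, 10 mm thick, inner face 75 mm from the keeper's middle. Its window (34 mm wide, z = 67 to 84 mm) takes a catch's tongue, under the top bar.
- deck (a point): Centre of the top face of the keeper's white deck (54 x 112 mm, z = 14 mm above the counter), where the pile stands; axes as the keeper's, so the dishes' long side lies along y.
- cover: Deep pale cover, open below, 88 x 144 mm outside (local x, y), 64 mm high, 82 x 138 x 60 mm inside, 0.34 kg with catches. Origin: centre of its lower rim; z up. It starts locked on the keeper (rim at z = 8 mm, axes as the keeper's); a half turn makes no difference. Its walls are too wide to grip: the orange tabs, kept pinched, are also the handle.
- tabs (a point): Point midway between the two orange upright tabs on the cover's top, 97 mm above the rim; axes as the cover's. Tabs: 24 mm wide (x), 8 mm thick, 65 to 106 mm above the rim, outer faces at y = -29 and +29 mm (-21 and +21 pinched). Outside each an orange bar, 65 to 72 mm above the rim, runs out to a tongue end at y = 80.5 mm (72.5 pinched): keep fingertips above it.
- catch_a (a joint): Pinch catch a of the cover: an orange slide running along the cover's top on its + local y side. 0 = sprung out (locked), 0.008 m = pushed fully in towards the middle; about 3 N to start it, 6.5 N fully in. Unlocked from about 0.0065 m when the cover sits centred. It moves along the cover's y only.
- catch_b (a joint): Pinch catch b of the cover: an orange slide running along the cover's top on its - local y side. 0 = sprung out (locked), 0.008 m = pushed fully in towards the middle; about 3 N to start it, 6.5 N fully in. Unlocked from about 0.0065 m when the cover sits centred. It moves along the cover's y only.
- mat: Green mat fixed on the counter, 150 x 200 x 3 mm (local x, y, z), where the cover is stood meanwhile. Origin: centre of its underside (its top is at z = 3 mm).
- dish1: Shallow rectangular ceramic dish, 62 x 120 x 12 mm high (its local x, y, z) with a 5 mm rim and floor; flat underside, so dishes stack rim to underside at 12 mm pitch. 110 g. Origin: centre of its underside; z up. It starts flat on the counter; a half turn makes no difference. May be absent.
- dish2: Shallow rectangular ceramic dish, 62 x 120 x 12 mm high (its local x, y, z) with a 5 mm rim and floor; flat underside, so dishes stack rim to underside at 12 mm pitch. 110 g. Origin: centre of its underside; z up. It starts flat on the counter; a half turn makes no difference. May be absent.
- dish3: Shallow rectangular ceramic dish, 62 x 120 x 12 mm high (its local x, y, z) with a 5 mm rim and floor; flat underside, so dishes stack rim to underside at 12 mm pitch. 110 g. Origin: centre of its underside; z up. It starts flat on the counter; a half turn makes no difference. May be absent.
- dish4: Shallow rectangular ceramic dish, 62 x 120 x 12 mm high (its local x, y, z) with a 5 mm rim and floor; flat underside, so dishes stack rim to underside at 12 mm pitch. 110 g. Origin: centre of its underside; z up. It starts flat on the counter; a half turn makes no difference. May be absent.
- jar: Bystander: chilli jar with red cap, 64 mm across, 100 mm high. Origin: centre of its underside.
- sauce: Bystander: amber sauce bottle, 60 mm across, 190 mm high. Origin: centre of its underside.
- bowl: Bystander: white bowl, 96 mm across, 50 mm high. Origin: centre of its underside.
Not all that is in view belongs to the job. Leave any purple, red or yellow look-alike of the dish3 alone.

How it is judged (in metres and radians):
On the way, in this order (a step that is already met when the one before it is completed fails the run):
1. both catches are pinched in while the cover sits on the keeper (value of joint each of catch_a, catch_b above 0.0045 m and z of cover in the frame of keeper between 0.004 and 0.012 m and x of cover in the frame of keeper between -0.007 and 0.007 m and y of cover in the frame of keeper between -0.006 and 0.006 m), for 0.1 s.
2. the cover stands upright on the mat, let go (horizontal distance between cover and mat below 0.05 m and height (world z) of cover below 0.012 m and angle between cover's own z axis and vertical below 0.06 rad and linear speed of cover below 0.03 m/s and contact force between the fingers and cover below 0.3 N), for 0.3 s.
3. all dishes lie in one square pile on the deck, let go (x of dish1 in the frame of deck between -0.008 and 0.008 m and y of dish1 in the frame of deck between -0.008 and 0.008 m and z of dish1 in the frame of deck between -0.004 and 0.042 m and angle between the y axis of each of dish1, dish2, dish3, dish4 and the y axis of deck, either way round below 0.12 rad and angle between each of dish1, dish2, dish3, dish4's own z axis and vertical below 0.06 rad and linear speed of each of dish1, dish2, dish3, dish4 below 0.03 m/s and x of dish2 in the frame of deck between -0.008 and 0.008 m and y of dish2 in the frame of deck between -0.008 and 0.008 m and z of dish2 in the frame of deck between -0.004 and 0.042 m and x of dish3 in the frame of deck between -0.008 and 0.008 m and y of dish3 in the frame of deck between -0.008 and 0.008 m and z of dish3 in the frame of deck between -0.004 and 0.042 m and x of dish4 in the frame of deck between -0.008 and 0.008 m and y of dish4 in the frame of deck between -0.008 and 0.008 m and z of dish4 in the frame of deck between -0.004 and 0.042 m and contact force between the fingers and dish1 below 0.3 N and contact force between the fingers and dish2 below 0.3 N and contact force between the fingers and dish3 below 0.3 N and contact force between the fingers and dish4 below 0.3 N), for 0.3 s.
At the end, for the whole second after the job is handed in: Every dish lies flat in the pile, its centre within 8 mm of the deck's centre along and across it and turned less than 7 degrees from it; the cover sits on the keeper's plate (rim within 4 mm of it, centred within 7 mm) and both catches are sprung out to less than 3 mm, so it is locked (x of dish1 in the frame of deck between -0.008 and 0.008 m and y of dish1 in the frame of deck between -0.008 and 0.008 m and z of dish1 in the frame of deck between -0.004 and 0.042 m and angle between the y axis of each of dish1, dish2, dish3, dish4 and the y axis of deck, either way round below 0.12 rad and angle between each of dish1, dish2, dish3, dish4's own z axis and vertical below 0.06 rad and linear speed of each of dish1, dish2, dish3, dish4, cover below 0.03 m/s and x of dish2 in the frame of deck between -0.008 and 0.008 m and y of dish2 in the frame of deck between -0.008 and 0.008 m and z of dish2 in the frame of deck between -0.004 and 0.042 m and x of dish3 in the frame of deck between -0.008 and 0.008 m and y of dish3 in the frame of deck between -0.008 and 0.008 m and z of dish3 in the frame of deck between -0.004 and 0.042 m and x of dish4 in the frame of deck between -0.008 and 0.008 m and y of dish4 in the frame of deck between -0.008 and 0.008 m and z of dish4 in the frame of deck between -0.004 and 0.042 m and z of cover in the frame of keeper between 0.004 and 0.012 m and x of cover in the frame of keeper between -0.007 and 0.007 m and y of cover in the frame of keeper between -0.006 and 0.006 m and value of joint each of catch_a, catch_b below 0.003 m and angle between cover's own z axis and vertical below 0.04 rad); the robot touches nothing.
It fails at once if the chilli jar is moved by more than 3 cm or tipped over (distance of jar from where it was at the start of the episode above 0.03 m or angle between jar's own z axis and vertical above 0.5 rad).
It fails at once if the sauce bottle is moved by more than 3 cm or tipped over (distance of sauce from where it was at the start of the episode above 0.03 m or angle between sauce's own z axis and vertical above 0.5 rad).
It fails at once if the bowl is moved by more than 3 cm or tipped over (distance of bowl from where it was at the start of the episode above 0.03 m or angle between bowl's own z axis and vertical above 0.5 rad).
Of dish1, dish2, dish3, dish4 only 2 to 4 are there at a start; the rules pass over those that are not, and their reading is None.
At some moment in a run one of dish1, dish2, dish3, dish4 may be knocked a few centimetres aside while the robot is not near it.
Once in a run the grip may slacken for a moment while it holds something.
It also fails if it takes over 210 s, if anything falls off the work surface, if the arm or the gripper's body presses on something with over 40 N, if the wrist force passes 120 N, or if a joint passes its speed limit or range.

## Working session

There is one attempt and no reset: what is moved stays moved. The work goes in short steps, Python scripts to look and compute and a shell command to move; the robot and the scene stay as the last step left them, time stands still between calls to the robot, and variables do not carry over. Pictures are saved under pics/ and viewed, and the job is handed in when it is done.

```bash
ls; mkdir -p pics
python3 - <<'E'
from workcell import state, vision, job, env
import cv2
print(state()); print(env.grasp_offset)
for n in ["side","top","wrist"]:
    m=vision.camera_model(n); print(n,m)
    im=vision.grab_frame(n); cv2.imwrite(f"pics/{n}0.png",im[:,:,::-1])
E
```

```text
pics
{'time_s': 0.0, 'qpos': array([-7.64901639e+01,  1.83507088e+01,  8.97072390e+01, -2.49052916e-03,
        7.20448606e+01, -1.14521082e+00]), 'qvel': array([-0.0435503 , -0.00250211, -0.04141767, -0.02933639,  0.03815624,
       -0.03156949]), 'effort': array([ 6.32570282e-04, -4.12457299e+01, -2.31967592e+01,  7.29336147e-02,
        4.55738779e-02, -1.33284716e-04]), 'ee_pos': array([ 145.34683695, -555.78816491,  213.12399988]), 'ee_rot': array([-90.00031262,   0.10283515, -75.34418352]), 'force': array([-0.15758683, -0.40194378,  0.09490242]), 'torque': array([-0.02292784,  0.02019379, -0.00998083]), 'gripper_width': 90.81795277160103}
18.8
side {'fov_y': 54.49426801978907, 'cx': 252.95773193106766, 'cy': 192.7615824389859, 'distortion': array([-0.03034785,  0.        ,  0.        ,  0.        ,  0.        ]), 'extrinsics': array([[-6.73464124e-01, -7.39173507e-01,  8.28257662e-03,
         4.38388090e+02],
       [ 4.63146658e-01, -4.13189209e-01,  7.84072606e-01,
        -3.64201490e+02],
       [-5.76143426e-01,  5.31880818e-01,  6.20613847e-01,
        -7.01107231e+02],

[... 439 characters left out ...]
      [-4.61836994e-02, -1.19706396e-02,  9.98861236e-01,
        -1.13310478e+03],
       [ 0.00000000e+00,  0.00000000e+00,  0.00000000e+00,
         1.00000000e+00]])}
wrist {'fov_y': 61.90425278891164, 'cx': 256.9460812119039, 'cy': 189.58275814880153, 'distortion': array([-0.03574139,  0.        ,  0.        ,  0.        ,  0.        ]), 'extrinsics': array([[ 2.53017896e-01, -9.67461122e-01, -9.60500381e-04,
        -5.74962937e+02],
       [ 9.39739097e-01,  2.46003539e-01, -2.37429334e-01,
         2.72163898e+01],
       [ 2.29939936e-01,  5.91712507e-02,  9.71404339e-01,
        -3.88974875e+02],
       [ 0.00000000e+00,  0.00000000e+00,  0.00000000e+00,
         1.00000000e+00]])}
```

View pics/top0.png

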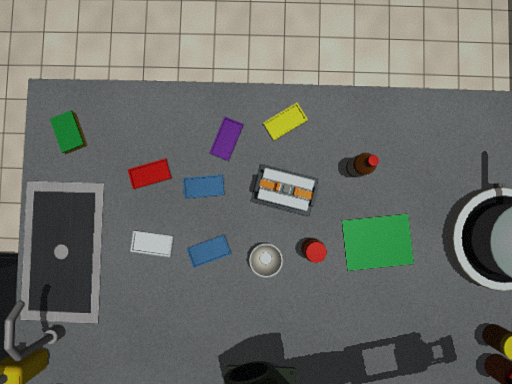

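View pics/side0.png

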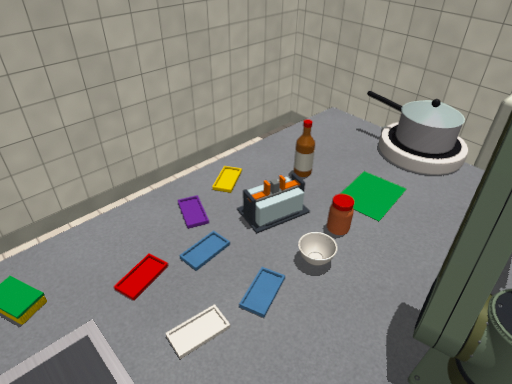

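View pics/wrist0.png

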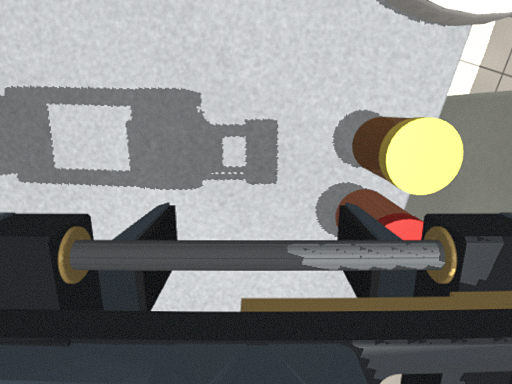

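```bash
cat > h.py <<'E'
from workcell import state, vision, job, env
import cv2, numpy as np
from scipy.spatial.transform import Rotation as Ro
def K(m):
    f=192/np.tan(np.radians(m["fov_y"])/2); return np.array([[f,0,m["cx"]],[0,f,m["cy"]],[0,0,1.]])
def ray(m,uv):
    p=cv2.undistortPoints(np.array(uv,float).reshape(-1,1,2),K(m),np.array(m["distortion"])).reshape(-1,2)
    E=m["extrinsics"];R,t=E[:3,:3],E[:3,3]
    d=np.c_[p[:,0],-p[:,1],-np.ones(len(p))]
    return -R.T@t, d@R   # origin, dirs
def onz(m,uv,z):
    o,d=ray(m,uv); s=(z-o[2])/d[:,2]; return o+s[:,None]*d
def proj(m,P):
    P=np.array(P,float).reshape(-1,3);E=m["extrinsics"]
    c=P@E[:3,:3].T+E[:3,3]; c=c*[1,-1,-1]
    return cv2.projectPoints(c.reshape(-1,1,3),np.zeros(3),np.zeros(3),K(m),np.array(m["distortion"]))[0].reshape(-1,2)
def shot(n,tag):
    m=vision.camera_model(n); im=vision.grab_frame(n); cv2.imwrite(f"pics/{tag}.png",im[:,:,::-1]); return m,im
def mask(im,lo,hi):
    h=cv2.cvtColor(im,cv2.COLOR_RGB2HSV); return cv2.inRange(h,lo,hi)
COL=dict(blue=((95,100,60),(120,255,255)),red=((0,180,80),(5,255,255)),orange=((6,150,150),(20,255,255)),yellow=((25,120,100),(35,255,255)),
 purple=((125,80,50),(155,255,255)),green=((45,150,60),(85,255,255)),white=((0,0,200),(180,60,255)))
def rects(m,im,col,z,amin=150):
    # contours -> world plane -> minAreaRect
    out=[]
    mk=mask(im,*COL[col])
    for c in cv2.findContours(mk,cv2.RETR_EXTERNAL,cv2.CHAIN_APPROX_NONE)[0]:
        if cv2.contourArea(c)<amin: continue
        P=onz(m,c.reshape(-1,2),z)[:,:2].astype(np.float32)
        (cx,cy),(w,h),a=cv2.minAreaRect(P)
        if w>h: w,h,a=h,w,a+90   # a: angle of the short side (x axis)
        a=(a+90)%180-90
        out.append((c.reshape(-1,2).mean(0).round(),round(cx,1),round(cy,1),round(w,1),round(h,1),round(a,1)))
    return out
E
python3 - <<'E'
from h import *
m=vision.camera_model("top"); im=cv2.imread("pics/top0.png")[:,:,::-1].copy()
for c,z in [("blue",12),("white",12),("red",12),("orange",110),("yellow",12),("purple",12),("green",3)]:
    for r in rects(m,im,c,z,60): print(c,*r)
for n,b in [("top",(230,140,340,240)),("top",(110,140,260,290)),("side",(110,160,340,370))]:
    i=cv2.imread(f"pics/{n}0.png")[b[1]:b[3],b[0]:b[2]]
    k=min(5,600//i.shape[0],800//i.shape[1]);cv2.imwrite(f"pics/crop_{n}_{b[0]}.png",cv2.resize(i,None,fx=k,fy=k,interpolation=cv2.INTER_CUBIC))
E
```

```text
blue [208. 251.] 436.0 164.8 61.6 120.4 21.7
blue [203. 186.] 627.7 186.6 61.5 120.2 6.8
red [315. 252.] 443.8 -151.4 55.7 56.1 1.6
red [149. 173.] 660.8 350.4 60.9 120.0 17.7
red [373. 160.] 718.6 -316.1 27.7 29.4 -43.8
orange [302. 193.] 613.4 -98.9 20.5 46.2 -13.3
orange [267. 184.] 633.8 -0.7 17.1 37.5 -12.4
yellow [ 12. 375.] 45.1 743.7 47.9 56.8 3.2
yellow [508. 348.] 174.9 -728.0 21.3 67.8 -88.9
yellow [285. 121.] 829.0 -52.2 63.2 120.3 32.7
purple [226. 138.] 773.2 122.9 63.4 121.6 69.6
green [377. 242.] 476.2 -336.0 147.9 197.5 7.6
green [ 66. 131.] 784.1 614.5 72.1 113.4 -67.1
```

View pics/crop_top_230.png

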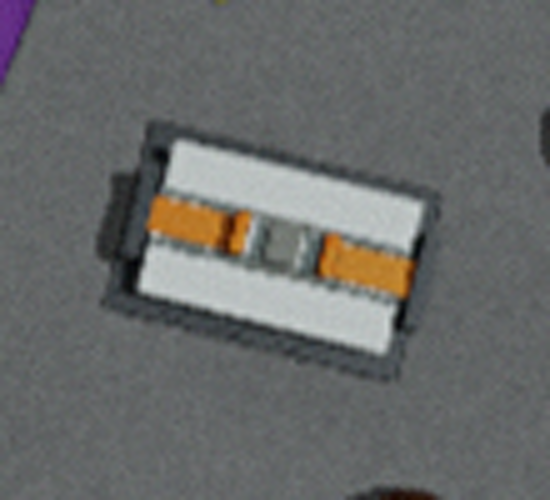

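View pics/crop_top_110.png

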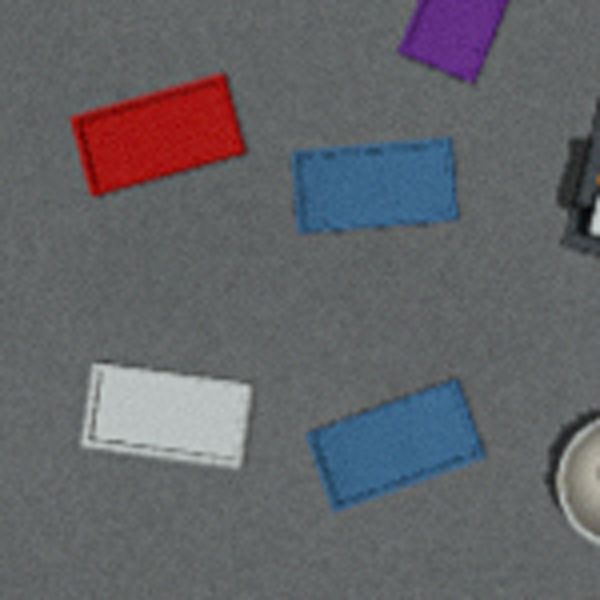

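View pics/crop_side_110.png

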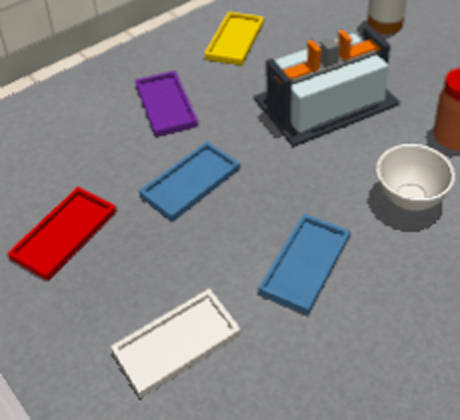

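```bash
cat >> h.py <<'E'
COL["white"]=((0,0,150),(180,50,255))
COL["dark"]=((0,0,0),(180,130,75))
E
python3 - <<'E'
from h import *
m=vision.camera_model("top"); im=cv2.imread("pics/top0.png")[:,:,::-1].copy()
print(im[244,152],im[180,285],im[205,265])
for r in rects(m,im,"white",12,200): print(r)
# cover: white within box
mk=mask(im,*COL["white"]); b=np.zeros_like(mk); b[150:225,245:325]=1
ys,xs=np.nonzero(mk*b); P=onz(m,np.c_[xs,ys],72)[:,:2].astype(np.float32); print("cover",cv2.minAreaRect(P))
g=cv2.cvtColor(im,cv2.COLOR_RGB2GRAY)
print(g[205,245:330]); 
ys,xs=np.nonzero((g<72)*b); 
mm=((g<75)*b).astype(np.uint8)*255
for c in cv2.findContours(mm,cv2.RETR_EXTERNAL,cv2.CHAIN_APPROX_NONE)[0]:
    if len(c)>30: print("plate",cv2.minAreaRect(onz(m,c.reshape(-1,2),8)[:,:2].astype(np.float32)))
cv2.imwrite("pics/mm.png",cv2.resize(mm[140:240,230:340],None,fx=5,fy=5))
m=vision.camera_model("side"); im=cv2.imread("pics/side0.png")[150:240,220:330]
cv2.imwrite("pics/sidecov.png",cv2.resize(im,None,fx=6,fy=6,interpolation=cv2.INTER_CUBIC))
E
```

```text
[185 192 191] [184 191 187] [84 88 90]
(array([264., 258.]), 420.4, -0.3, 52.8, 53.1, 1.7)
(array([151., 243.]), 452.6, 335.9, 62.0, 119.8, -5.7)
(array([  9., 220.]), 506.7, 771.4, 63.2, 99.6, -88.2)
(array([475., 244.]), 482.8, -637.4, 150.5, 301.9, -79.5)
(array([283., 199.]), 595.7, -51.5, 30.0, 150.9, -13.0)
(array([ 11., 185.]), 614.3, 773.3, 64.0, 97.4, -88.3)
(array([288., 179.]), 656.5, -65.5, 29.6, 150.5, -12.5)
(array([ 13., 150.]), 720.2, 773.1, 64.5, 101.6, 89.7)
(array([ 15., 116.]), 826.2, 772.9, 63.9, 99.4, -89.5)
(array([475.,  83.]), 963.5, -625.7, 37.1, 100.2, 2.1)
(array([441.,  82.]), 963.3, -521.1, 39.2, 98.1, 0.1)
(array([406.,  80.]), 964.2, -414.2, 39.3, 103.8, -0.8)
(array([371.,  79.]), 964.1, -308.1, 39.9, 97.0, 0.4)
(array([336.,  78.]), 963.5, -200.8, 39.9, 99.7, 0.7)
(array([300.,  77.]), 964.1, -95.2, 39.0, 100.6, -0.4)
(array([265.,  76.]), 964.1, 10.5, 39.0, 101.1, -0.9)
(array([230.,  75.]), 964.0, 117.3, 38.7, 101.8, -1.4)
(array([195.,  75.]), 963.6, 223.2, 39.3, 100.5, -0.7)
(array([160.,  74.]), 964.0, 329.1, 37.2, 101.7, 1.1)
(array([126.,  73.
[... 2010 characters left out ...]
0, 828.6, 35.9, 100.2, -85.2)
cover ((623.3878173828125, -54.648582458496094), (142.97425842285156, 87.9934310913086), 77.27790069580078)
[103 103 106  99 101 100 104 109 106 106 110 104 108 104  97  98  95  98
  85  86  87  75  52  65  67  70  67  69  62  66  65  74  73  56  50  51
  51  53  71  98 129 142 152 175 195 198 193 194 194 193 190 188 189 191
 191 187 190 187 191 193 192 193 197 109  21  34  57  60  79  93  96  97
  95 103  99  96  93 103  96 100 100 100 100  99 102]
plate ((607.260986328125, -137.37191772460938), (10.739908218383789, 61.709415435791016), 81.81825256347656)
plate ((626.7936401367188, -34.560577392578125), (166.640380859375, 119.22792053222656), 77.50567626953125)
```

View pics/sidecov.png

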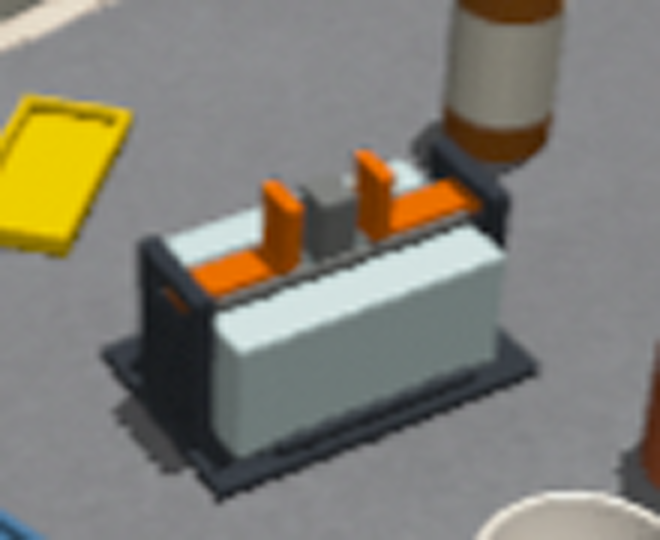

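View pics/mm.png

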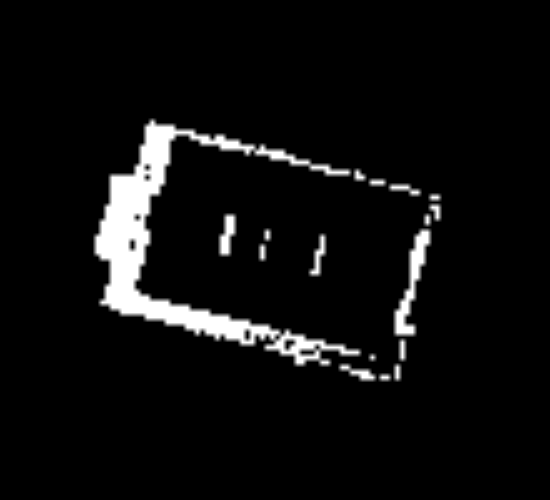

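Candidates: the dishes are blue (204,187), blue (209,250) and white (152,244), each measuring 62 x 120. Look-alikes to leave alone are red (150,173), purple (227,138) and yellow (285,121). The cover on its keeper is at (285,190), with orange tabs at about (278,187) and (295,191). The cover measures 88 x 143 mm at (623,-55), as specified.

```bash
cat > t.py <<'E'
import sys
from h import *
def to(x,y,z,yaw,s=None):
    s=s or state()
    R=Ro.from_euler("xyz",s["ee_rot"],degrees=True).as_matrix()
    d=R.T@(np.array([x,y,z])-s["ee_pos"])/10
    t=-(yaw-s["ee_rot"][2]); t=(t+180)%360-180
    print("pos",s["ee_pos"].round(1),"rot",s["ee_rot"].round(2),"w",round(s["gripper_width"],1),"F",s["force"].round(1),"t",round(s["time_s"],2),"q",s["qpos"].round())
    print("shift cm",d.round(2),"turn",round(t,1))
if __name__=="__main__": to(*map(float,sys.argv[1:5]))
E
python3 t.py 623.4 -54.6 250 -102.7
```

```text
pos [ 145.4 -555.9  213.3] rot [-9.000e+01  7.000e-02 -7.534e+01] w 91.6 F [-0.  -0.1  0.1] t 0.15 q [-76.  18.  90.  -0.  72.  -1.]
shift cm [-36.41  -3.62  58.93] turn 27.4
```

```bash
python3 -m handwheel '[[9.1,[0,-4,0],0],[9.1,[-2.4,-5,4],3],[9.1,[-4.8,-5,8],6],[9.1,[-7.3,-5,12],9],[9.1,[-9.6,-5,16],12],[9.1,[-12,-5,20],15],[9.1,[-14.5,-5,24],17],[9.1,[-17,-5,28],19],[9.1,[-19.4,-5,32],21],[9.1,[-22,-5,36],23]]' 40; python3 t.py 623.4 -54.6 250 -102.7
```

```text
time_s: 1.15
ee_pos: [439.0, -250.5, 263.5]
ee_rot: [-90.0, 0.1, -98.4]
force: [0.9, -0.5, -0.9]
gripper_width: 91.0
pos [ 439.  -250.5  263.5] rot [-9.003e+01  6.000e-02 -9.843e+01] w 91.0 F [ 0.9 -0.5 -0.9] t 1.15 q [-31.  10.  93.   0.  76.  67.]
shift cm [-22.09   1.37  15.37] turn 4.3
```

```bash
python3 -m handwheel '[[9.1,[-4,0,2.8],1],[9.1,[-8,0,5.6],2],[9.1,[-12,0,8.4],3],[9.1,[-16,1,11.2],4],[9.1,[-20,2,14],4.3],[9.1,[-22.1,3,15.4],4.3],[9.1,[-22.1,3,15.4],4.3],[9.1,[-22.1,3,15.4],4.3]]'; python3 t.py 623.4 -54.6 120 -102.7; python3 -c "
from h import *
shot('wrist','w1');shot('top','t1');shot('side','s1')"
```

```text
time_s: 1.95
ee_pos: [623.4, -54.3, 232.8]
ee_rot: [-90.2, 0.0, -102.7]
force: [-0.4, -1.3, -1.0]
gripper_width: 91.2
pos [623.4 -54.3 232.8] rot [-9.0150e+01  1.0000e-02 -1.0267e+02] w 91.2 F [-0.4 -1.3 -1. ] t 1.95 q [-6. 22. 81.  0. 77. 97.]
shift cm [ 0.03 11.28  0.04] turn 0.0
```

View pics/w1.png

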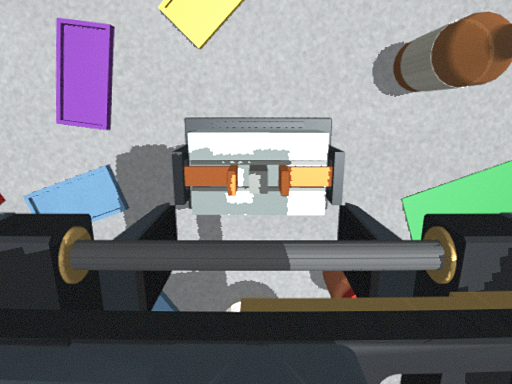

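View pics/s1.png

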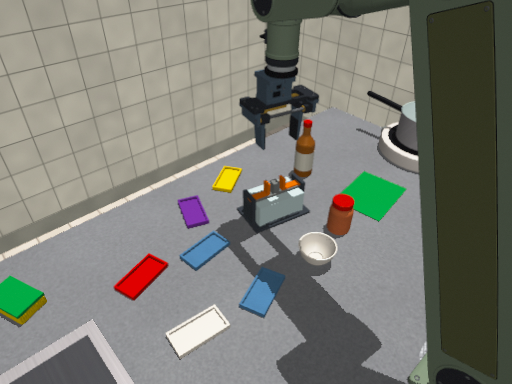

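Run:
```python
from h import *
m=vision.camera_model("wrist")
c=np.array([623.4,-54.6]);a=np.radians(-12.7);X=np.array([np.cos(a),np.sin(a)]);Y=np.array([-X[1],X[0]])
def W(x,y,z): return [*(c+x*X+y*Y),z]
im=cv2.imread("pics/w1.png"); 
pts=[W(sx*12,sy*y,114) for sx in(-1,1) for sy in(-1,1) for y in (21,29)]+[W(sx*27,sy*y,92) for sx in(-1,1) for sy in (-1,1) for y in (75,85)]+[W(sx*44,sy*72,72) for sx in(-1,1) for sy in (-1,1)]
i=cv2.resize(im[100:230,150:370],None,fx=3.5,fy=3.5,interpolation=cv2.INTER_CUBIC)
for p in proj(m,pts): cv2.circle(i,tuple(int(v) for v in ((p-[150,100]+.5)*3.5)),3,(0,0,255),-1)
cv2.imwrite("pics/w1o.png",i)
```

```text
(no output)
```

View pics/w1o.png

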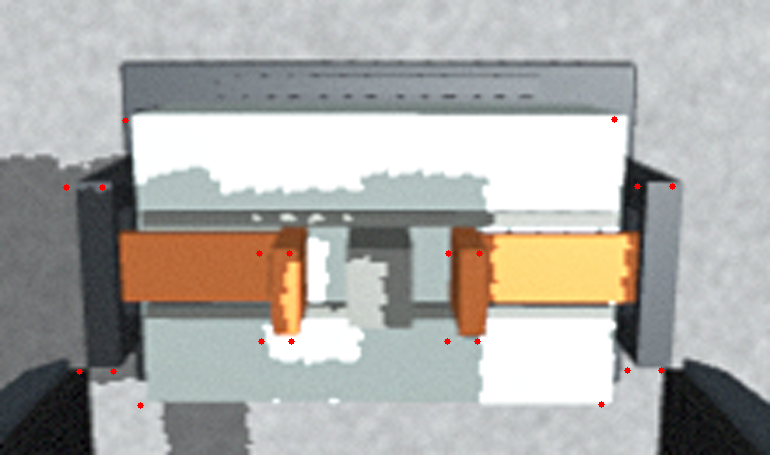

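```bash
python3 -m handwheel '[[9.1,[0,4,0],0],[9.1,[0,8,0],0],[9.1,[0,11,0],0],[9.1,[0,13,0],0],[9.1,[0,14.5,0],0],[9.1,[0,14.5,0],0],[9.1,[0,14.5,0],0]]'; python3 -c "
from h import *
shot('wrist','w2');shot('side','s2')"; python3 t.py 623.4 -54.6 87 -102.7
```

```text
time_s: 2.8
ee_pos: [623.4, -56.3, 90.4]
ee_rot: [-89.9, 0.0, -102.9]
force: [-0.4, -0.1, -0.7]
gripper_width: 91.2
pos [624.  -56.1  91. ] rot [-8.9830e+01  6.0000e-02 -1.0285e+02] w 90.9 F [ 0.  -0.4  0.1] t 2.9 q [-6. 28. 93.  0. 59. 97.]
shift cm [-0.13  0.4  -0.09] turn -0.2
```

View pics/w2.png

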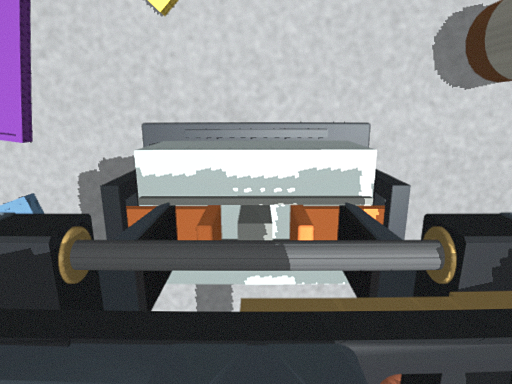

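View pics/s2.png

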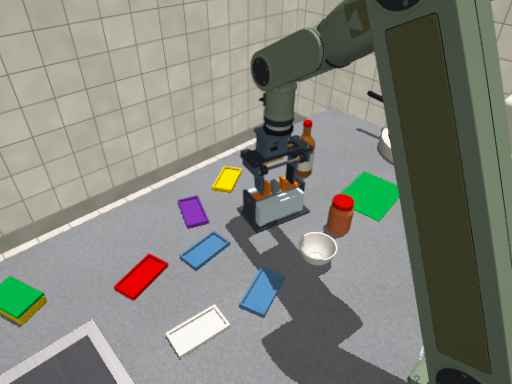

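```bash
python3 -m handwheel '[[9.1,[0,0.4,0],0],[9.1,[0,0.4,0],0],[5.0,[0,0.4,0],0],[3.6,[0,0.4,0],0],[3.6,[0,0.4,0],0],[3.6,[0,0.4,0],0],[3.6,[0,0.4,0],0],[3.6,[0,0.4,0],0]]' 45; python3 t.py 623.4 -54.6 87 -102.7
```

```text
time_s: 3.7
ee_pos: [624.1, -56.0, 87.1]
ee_rot: [-89.8, 0.1, -102.9]
force: [0.6, 0.7, 1.2]
gripper_width: 45.4
pos [624.1 -56.   87.1] rot [-8.9820e+01  7.0000e-02 -1.0285e+02] w 45.4 F [0.6 0.7 1.2] t 3.7 q [-6. 28. 93.  0. 59. 97.]
shift cm [-0.12  0.01 -0.1 ] turn -0.2
```

```bash
python3 -m handwheel '[[3.6,[0,0,0],0],[3.6,[0,0,0],0],[3.6,[0,0,0],0],[3.6,[0,0,0],0]]' 45; python3 -c "
from h import *
shot('wrist','w3')"
```

```text
time_s: 4.1
ee_pos: [624.2, -55.9, 87.5]
ee_rot: [-89.8, 0.1, -102.9]
force: [0.5, 1.3, 4.4]
gripper_width: 38.5
```

View pics/w3.png

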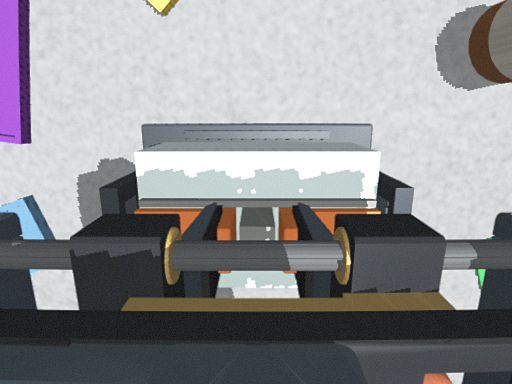

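```bash
python3 -m handwheel '[[3.6,[0,0,0],0],[3.6,[0,-0.3,0],0],[3.6,[0,-0.8,0],0],[3.6,[0,-1.5,0],0],[3.6,[0,-2,0],0],[3.6,[0,-2,0],0]]' 45; python3 -c "
from h import *
shot('wrist','w4');shot('side','s4')"
```

```text
time_s: 4.75
ee_pos: [624.8, -56.0, 108.5]
ee_rot: [-89.7, 0.1, -102.9]
force: [-0.2, -0.3, -3.1]
gripper_width: 38.2
```

View pics/w4.png

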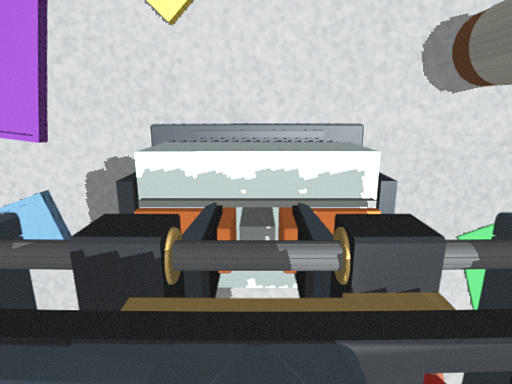

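View pics/s4.png

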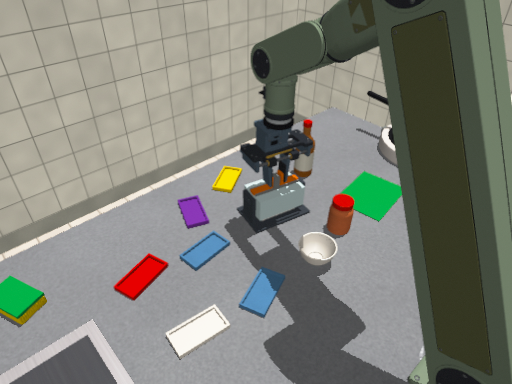

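```bash
python3 -m handwheel '[[3.6,[0,-3,0],0],[3.6,[0,-6,0],0],[3.6,[0,-9,0],0],[3.6,[0,-11,0],0],[3.6,[0,-12.5,0],0],[3.6,[0,-12.5,0],0]]' 45; python3 t.py 476 -336 235 -102.7
```

```text
time_s: 5.45
ee_pos: [624.8, -56.1, 234.9]
ee_rot: [-89.5, 0.1, -102.9]
force: [-0.3, 0.4, -3.5]
gripper_width: 38.7
pos [624.8 -56.1 234.9] rot [ -89.51    0.11 -102.85] w 38.7 F [-0.3  0.4 -3.5] t 5.45 q [-6. 22. 81.  0. 77. 97.]
shift cm [30.6  -0.14 -8.28] turn -0.2
```

```bash
python3 -m handwheel '[[3.6,[2,0,-0.5],0],[3.6,[5,0,-1.4],0],[3.6,[9,0,-2.4],0],[3.6,[13,0,-3.5],0],[3.6,[17,0,-4.6],0],[3.6,[21,0,-5.7],0],[3.6,[25,0,-6.8],0],[3.6,[28.5,0,-7.7],0],[3.6,[30.6,0,-8.3],0],[3.6,[30.6,0,-8.3],0]]' 45; python3 t.py 476 -336 84 -102.7
```

```text
time_s: 6.45
ee_pos: [473.7, -338.2, 232.0]
ee_rot: [-89.7, 0.1, -103.1]
force: [0.0, -0.6, -3.1]
gripper_width: 38.5
pos [ 473.7 -338.2  232. ] rot [-8.9670e+01  1.0000e-01 -1.0307e+02] w 38.5 F [ 0.  -0.6 -3.1] t 6.45 q [-37.  18.  87.   0.  74.  66.]
shift cm [-0.24 14.8   0.09] turn -0.4
```

```bash
python3 -m handwheel '[[3.6,[0,3,0],0],[3.6,[0,6,0],0],[3.6,[0,9,0],0],[3.6,[0,11.5,0],0],[3.6,[0,13.3,0],0],[3.6,[0,14.2,0],0],[3.6,[0,14.2,0],0]]' 45; python3 -c "
from h import *
shot('wrist','w5');shot('side','s5')"
```

```text
time_s: 7.15
ee_pos: [473.9, -336.8, 88.3]
ee_rot: [-89.9, 0.2, -103.0]
force: [0.8, -0.1, -2.5]
gripper_width: 38.7
```

View pics/s5.png

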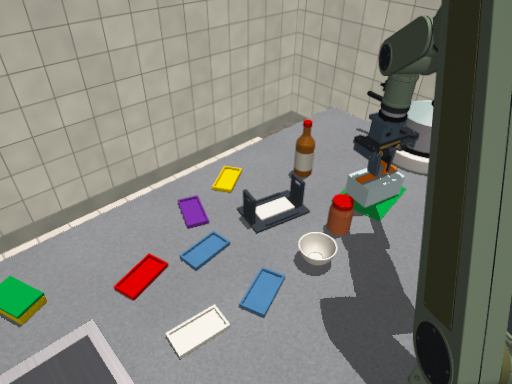

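Cover held just over the mat (side view around (377,185)), the keeper deck open at (275,208). Lower until contact, then release slowly.

```bash
python3 -m handwheel '[[3.6,[0,0.2,0],0],[3.6,[0,0.4,0],0],[3.6,[0,0.5,0],0],[3.6,[0,0.5,0],0]]' 45; python3 t.py 474 -337 83 -103
```

```text
time_s: 7.65
ee_pos: [475.1, -338.1, 85.6]
ee_rot: [-89.6, 0.1, -103.1]
force: [0.6, 0.6, -2.4]
gripper_width: 38.6
pos [ 475.1 -338.1   85.6] rot [-8.9610e+01  8.0000e-02 -1.0305e+02] w 38.6 F [ 0.6  0.6 -2.4] t 7.65 q [-37.  25.  99.   0.  55.  66.]
shift cm [-0.08  0.26 -0.13] turn -0.1
```

```bash
python3 -m handwheel '[[3.6,[0,0.15,0],0],[3.6,[0,0.3,0],0],[3.6,[0,0.3,0],0]]' 45; python3 -m handwheel '[[3.6,[0,0.1,0],0],[3.6,[0,0.2,0],0],[3.6,[0,0.2,0],0]]' 45
```

```text
time_s: 7.95
ee_pos: [475.2, -338.1, 82.7]
ee_rot: [-89.6, 0.1, -103.1]
force: [0.1, -0.2, -2.5]
gripper_width: 38.3
time_s: 8.25
ee_pos: [475.5, -338.2, 82.4]
ee_rot: [-89.5, 0.1, -103.1]
force: [-1.7, 1.8, 7.6]
gripper_width: 38.6
```

```bash
python3 -m handwheel '[[4.6,[0,-0.1,0],0],[5.5,[0,-0.1,0],0],[6.5,[0,-0.1,0],0],[7.5,[0,-0.1,0],0],[9.1,[0,-0.1,0],0],[9.1,[0,-0.1,0],0],[9.1,[0,-0.1,0],0],[9.1,[0,-0.1,0],0],[9.1,[0,-0.1,0],0],[9.1,[0,-0.1,0],0]]' 45;python3 -c "
from h import *
shot('wrist','w6');shot('side','s6')"; python3 t.py 436 165 250 21.7
```

```text
time_s: 9.25
ee_pos: [475.5, -338.2, 83.4]
ee_rot: [-89.5, 0.1, -103.1]
force: [-0.6, -0.2, 0.2]
gripper_width: 91.4
pos [ 475.5 -338.2   83.4] rot [-8.9530e+01  6.0000e-02 -1.0306e+02] w 91.3 F [-0.  -0.3 -0.4] t 9.35 q [-37.  25.  99.   0.  55.  66.]
shift cm [-48.14 -16.74 -15.08] turn -124.8
```

View pics/w6.png

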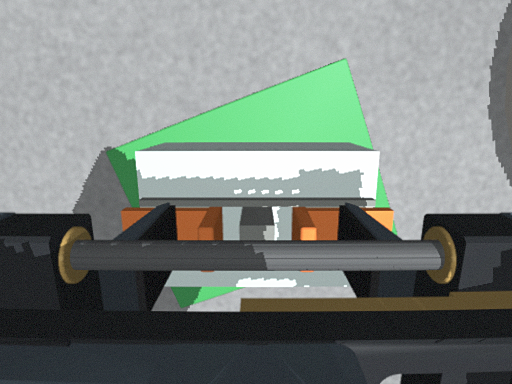

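View pics/s6.png

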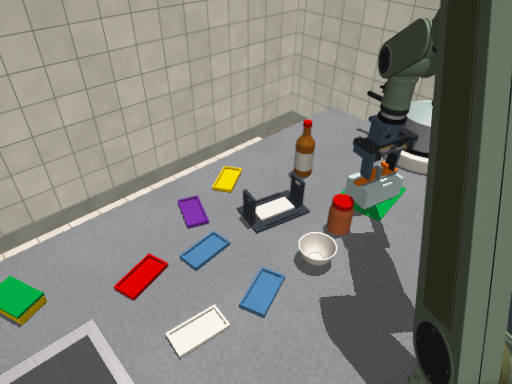

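```bash
python3 -m handwheel '[[9.1,[0,-4,0],0],[9.1,[0,-8,0],0],[9.1,[0,-12,0],0],[9.1,[0,-15,0],0],[9.1,[-4,-16.7,-1],-8],[9.1,[-8,-16.7,-2],-16],[9.1,[-12,-16.7,-3],-24],[9.1,[-16,-16.7,-4],-32],[9.1,[-20,-16.7,-6],-40],[9.1,[-24,-16.7,-8],-48]]' 20;python3 t.py 436 165 230 21.7
```

```text
time_s: 10.35
ee_pos: [449.9, -84.6, 250.0]
ee_rot: [-89.6, -0.3, -54.7]
force: [0.5, 0.5, -0.5]
gripper_width: 90.8
pos [449.9 -84.6 250. ] rot [-89.63  -0.32 -54.75] w 90.8 F [ 0.5  0.5 -0.5] t 10.35 q [-12.   6. 101.   0.  73.  43.]
shift cm [-21.2    1.97  13.26] turn -76.4
```

```bash
python3 -m handwheel '[[9.1,[-2.5,0,1.5],-8],[9.1,[-5,0,3],-16],[9.1,[-7.5,0,4.5],-24],[9.1,[-10,0,6],-32],[9.1,[-12.5,0,7.5],-40],[9.1,[-15,0,9],-48],[9.1,[-17.5,0,11],-56],[9.1,[-20,1,12.5],-64],[9.1,[-21.2,2,13.3],-72],[9.1,[-21.2,2,13.3],-76.4]]' 20;python3 t.py 436 165 230 21.7
python3 - <<'E'
from h import *
m,im=shot("top","t7"); shot("wrist","w7")
for c in ("blue","white","red"):
    for r in rects(m,im,c,12,200)[:3]: print(c,*r)
m,im=shot("side","s7")
for c in ("blue",):
    for r in rects(m,im,c,12,200): print(c,*r)
E
```

```text
time_s: 11.35
ee_pos: [435.4, 166.8, 228.3]
ee_rot: [-90.2, -0.3, 22.0]
force: [-0.1, -0.9, 0.1]
gripper_width: 91.2
pos [435.4 166.8 228.3] rot [-90.18  -0.29  22.05] w 91.2 F [-0.1 -0.9  0.1] t 11.35 q [ 20.   8. 102.  -0.  70.  -2.]
shift cm [-0.01 -0.17 -0.19] turn 0.3
blue [213. 249.] 441.7 150.5 61.6 89.9 21.7
blue [203. 186.] 627.7 186.6 61.1 120.2 6.6
white [382. 255.] 439.2 -348.5 29.6 151.4 -13.5
white [266. 260.] 413.3 -6.3 94.3 96.7 -88.3
white [143. 242.] 455.1 356.4 63.1 79.0 -7.3
red [316. 252.] 443.8 -151.4 55.7 56.1 1.6
red [149. 173.] 660.8 350.8 60.9 119.6 17.4
blue [262. 292.] 434.1 168.3 63.0 126.7 21.9
blue [205. 250.] 624.2 190.5 68.1 124.0 6.6
```

View pics/t7.png

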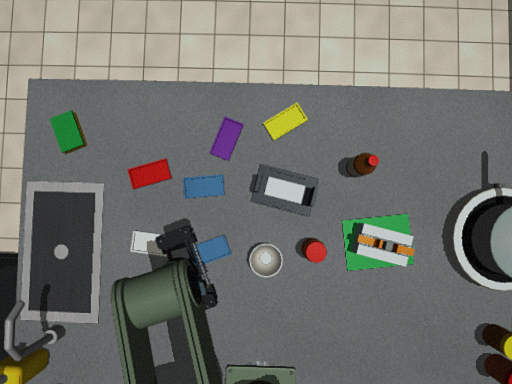

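View pics/w7.png

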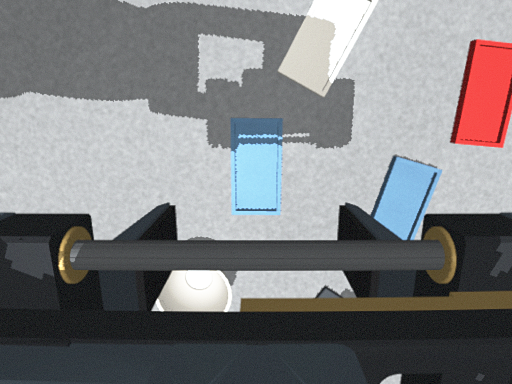

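Run:
```python
from h import *
m=vision.camera_model("top"); im=cv2.imread("pics/t7.png")[:,:,::-1].copy()
mk=mask(im,(0,0,130),(180,60,255)); b=np.zeros_like(mk); b[165:212,255:318]=1
for c in cv2.findContours(mk*b,cv2.RETR_EXTERNAL,cv2.CHAIN_APPROX_NONE)[0]:
    if cv2.contourArea(c)>100: print("deck",cv2.minAreaRect(onz(m,c.reshape(-1,2),14)[:,:2].astype(np.float32)), [cv2.minAreaRect(onz(m,c.reshape(-1,2),14)[:,:2].astype(np.float32))])
m=vision.camera_model("side"); im=cv2.imread("pics/s7.png")[:,:,::-1].copy()
mk=mask(im,(0,0,130),(180,60,255)); b=np.zeros_like(mk); b[190:225,245:305]=1
for c in cv2.findContours(mk*b,cv2.RETR_EXTERNAL,cv2.CHAIN_APPROX_NONE)[0]:
    if cv2.contourArea(c)>100: print("deck side",cv2.minAreaRect(onz(m,c.reshape(-1,2),14)[:,:2].astype(np.float32)))
m=vision.camera_model("wrist"); im=cv2.imread("pics/w7.png")[:,:,::-1].copy()
for r in rects(m,im,"blue",12,2000): print("w",*r)
```

```text
deck ((623.27294921875, -55.092132568359375), (112.71576690673828, 55.367305755615234), 77.53728485107422) [((623.27294921875, -55.092132568359375), (112.71576690673828, 55.367305755615234), 77.53728485107422)]
deck side ((624.6754150390625, -46.73479461669922), (101.34978485107422, 59.26888656616211), 77.36231231689453)
w [406. 196.] 626.9 193.2 66.5 100.0 5.9
```

```bash
python3 t.py 436 164.8 4 21.7;python3 -m handwheel '[[9.1,[0,5,0],0],[9.1,[0,10,-0.2],0],[9.1,[0,15,-0.2],0],[9.1,[0,18.5,-0.2],0],[9.1,[0,20.5,-0.2],0],[9.1,[0,21.5,-0.2],0.3],[9.1,[0,21.5,-0.2],0.3],[9.1,[0,21.5,-0.2],0.3]]' 20;python3 t.py 436 164.8 4 21.7; python3 -c "
from h import *
shot('wrist','w8');shot('side','s8')"
```

```text
pos [436.3 165.4 229.7] rot [-90.22  -0.43  21.59] w 91.1 F [-0.7 -0.3  0.6] t 11.5 q [ 19.   8. 102.  -0.  70.  -2.]
shift cm [-0.22 22.56  0.04] turn -0.1
time_s: 12.3
ee_pos: [439.9, 163.5, 15.6]
ee_rot: [-90.2, -0.6, 21.2]
force: [-0.8, 1.0, 0.1]
gripper_width: 91.2
pos [439.9 163.5  15.6] rot [-90.23  -0.56  21.23] w 91.2 F [-0.8  1.   0.1] t 12.3 q [ 19.  22. 119.  -0.  39.  -2.]
shift cm [-0.33  1.16  0.26] turn -0.5
```

View pics/w8.png

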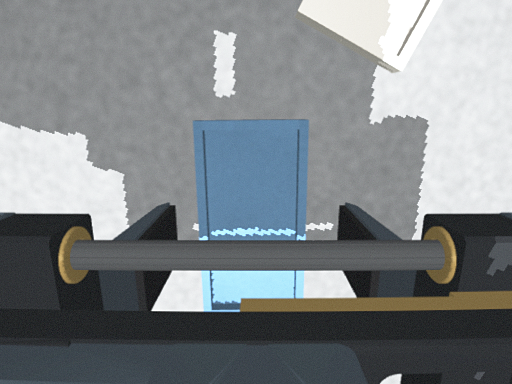

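View pics/s8.png

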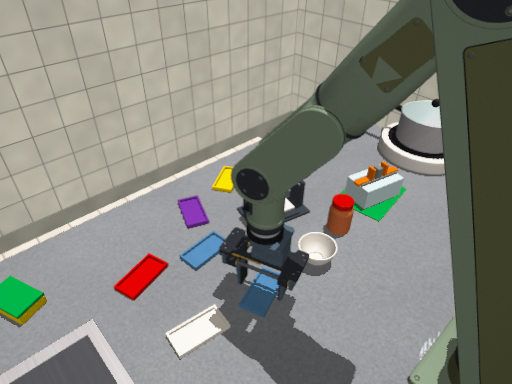

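```bash
python3 -m handwheel '[[9.1,[-0.33,0.5,0.26],-0.5],[9.1,[-0.33,1.1,0.26],-0.5],[9.1,[-0.33,1.1,0.26],-0.5],[7.5,[-0.33,1.1,0.26],-0.5],[5.8,[-0.33,1.1,0.26],-0.5],[5.8,[-0.33,1.1,0.26],-0.5],[5.8,[-0.33,1.1,0.26],-0.5],[5.8,[-0.33,1.1,0.26],-0.5],[5.8,[-0.33,1.1,0.26],-0.5],[5.8,[-0.33,1.1,0.26],-0.5]]' 25;python3 t.py 436 164.8 4 21.7
```

```text
time_s: 13.4
ee_pos: [436.2, 164.9, 5.0]
ee_rot: [-90.2, -0.6, 21.8]
force: [0.3, -0.3, 0.1]
gripper_width: 61.4
pos [436.2 164.9   5. ] rot [-90.23  -0.63  21.76] w 61.4 F [ 0.3 -0.3  0.1] t 13.4 q [ 19.  23. 120.  -0.  37.  -2.]
shift cm [-0.03  0.1  -0.  ] turn 0.1
```

```bash
python3 -m handwheel '[[5.8,[0,-0.5,0],0],[5.8,[0,-2,0],0],[5.8,[0,-5,0],0],[5.8,[0,-8,0],0],[5.8,[0,-11,0],0],[5.8,[0,-13.5,0],0],[5.8,[0,-14.5,0],0],[5.8,[0,-14.5,0],0]]' 25;python3 t.py 623.3 -55.1 150 -12.5
```

```text
time_s: 14.2
ee_pos: [435.1, 165.1, 151.1]
ee_rot: [-90.2, -0.8, 21.8]
force: [-0.4, -0.1, -0.7]
gripper_width: 61.6
pos [435.1 165.1 151.1] rot [-90.24  -0.79  21.76] w 61.6 F [-0.4 -0.1 -0.7] t 14.2 q [ 20.  11. 109.  -0.  59.  -2.]
shift cm [  9.31   0.35 -27.43] turn 34.3
```

```bash
python3 -m handwheel '[[5.8,[1,0,-3],4],[5.8,[2.1,0,-6],8],[5.8,[3.1,0,-9],12],[5.8,[4.2,0,-12.2],16],[5.8,[5.3,0,-15.4],20],[5.8,[6.4,0,-18.6],24],[5.8,[7.4,0,-21.8],28],[5.8,[8.6,0,-25],32],[5.8,[9.3,0.3,-27.4],34.3],[5.8,[9.3,0.3,-27.4],34.3]]' 25;python3 t.py 623.3 -55.1 60 -12.5; python3 -c "
from h import *
shot('wrist','w9');shot('side','s9')"
```

```text
time_s: 15.2
ee_pos: [623.7, -57.4, 147.4]
ee_rot: [-89.8, -0.6, -12.7]
force: [0.0, 1.0, -1.0]
gripper_width: 61.7
pos [623.7 -57.4 147.4] rot [-89.83  -0.61 -12.73] w 61.7 F [ 0.  1. -1.] t 15.2 q [-6. 25. 89.  0. 65.  6.]
shift cm [-0.18  8.74  0.19] turn -0.2
```

View pics/w9.png

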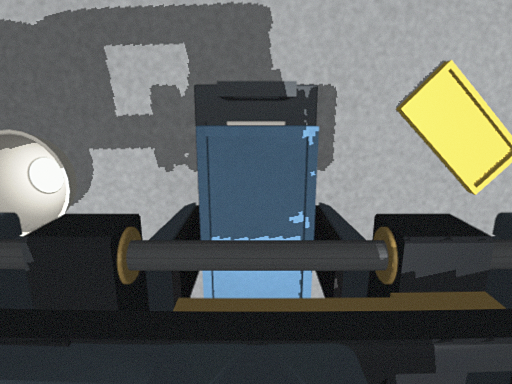

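View pics/s9.png

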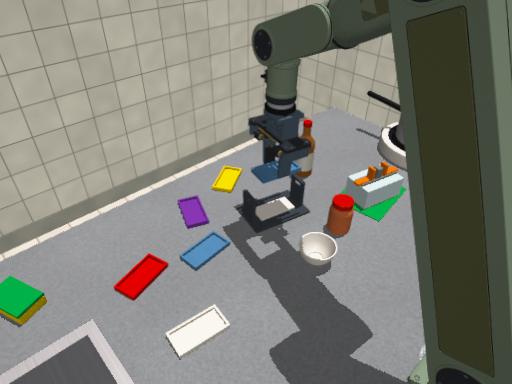

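```bash
python3 -m handwheel '[[5.8,[-0.1,3,0.1],-0.2],[5.8,[-0.2,6,0.2],-0.2],[5.8,[-0.2,9,0.2],-0.2],[5.8,[-0.2,10.8,0.2],-0.2],[5.8,[-0.2,12,0.2],-0.2],[5.8,[-0.2,12,0.2],-0.2]]' 25;python3 t.py 623.3 -55.1 19 -12.5
```

```text
time_s: 15.9
ee_pos: [619.6, -51.4, 26.2]
ee_rot: [-89.8, -0.3, -12.3]
force: [0.5, 0.6, -1.3]
gripper_width: 62.1
pos [619.6 -51.4  26.2] rot [-89.79  -0.26 -12.32] w 62.1 F [ 0.5  0.6 -1.3] t 15.9 q [-6. 32. 97.  0. 51.  6.]
shift cm [ 0.43  0.72 -0.28] turn 0.2
```

```bash
python3 -m handwheel '[[5.8,[0.3,0.2,-0.2],0],[5.8,[0.4,0.4,-0.3],0.2],[5.8,[0.4,0.4,-0.3],0.2]]' 25;python3 t.py 623.3 -55.1 19 -12.5; python3 -c "
from h import *
shot('wrist','w10');shot('side','s10')"
```

```text
time_s: 16.2
ee_pos: [623.5, -55.4, 22.9]
ee_rot: [-89.8, -0.3, -12.5]
force: [0.2, 0.3, -1.7]
gripper_width: 61.7
pos [623.5 -55.4  22.9] rot [-89.78  -0.34 -12.54] w 61.7 F [ 0.2  0.3 -1.7] t 16.2 q [-6. 32. 97.  0. 51.  6.]
shift cm [-0.03  0.39  0.03] turn -0.0
```

View pics/w10.png

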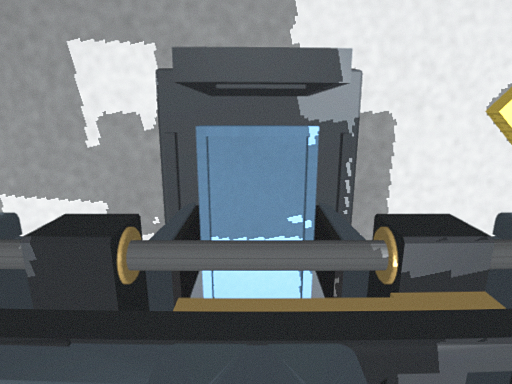

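View pics/s10.png

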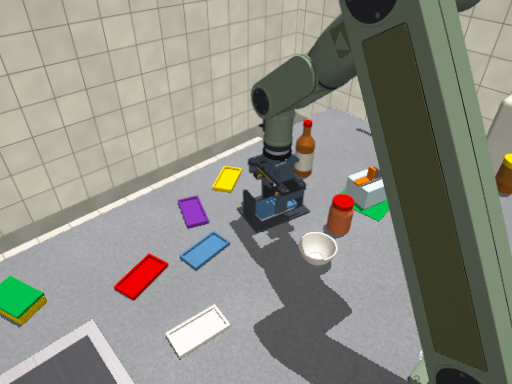

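```bash
python3 -m handwheel '[[5.8,[0,0.15,0],0],[5.8,[0,0.3,0],0],[5.8,[0,0.3,0],0]]' 25;python3 -m handwheel '[[5.8,[0,0.1,0],0],[5.8,[0,0.15,0],0],[5.8,[0,0.15,0],0]]' 25
```

```text
time_s: 16.6
ee_pos: [623.1, -55.3, 19.7]
ee_rot: [-89.8, -0.3, -12.5]
force: [0.0, 0.6, -1.5]
gripper_width: 61.6
time_s: 16.9
ee_pos: [623.3, -55.3, 19.2]
ee_rot: [-89.8, -0.3, -12.5]
force: [-2.4, 1.6, 4.9]
gripper_width: 61.2
```

Contact with the deck (about 5 N). Release and rise.

```bash
python3 -m handwheel '[[6.6,[0,-0.1,0],0],[7.5,[0,-0.1,0],0],[8.5,[0,-0.1,0],0],[9.1,[0,-0.1,0],0],[9.1,[0,-0.1,0],0],[9.1,[0,-0.1,0],0],[9.1,[0,-3,0],0],[9.1,[0,-7,0],0],[9.1,[0,-11,0],0],[9.1,[0,-14,0],0]]' 25;python3 t.py 627.7 186.6 160 6.7; python3 -c "
from h import *
shot('wrist','w11')"
```

```text
time_s: 17.9
ee_pos: [623.0, -55.7, 161.8]
ee_rot: [-89.8, -0.5, -12.5]
force: [1.1, -0.7, 0.5]
gripper_width: 91.3
pos [623.  -55.7 161.8] rot [-89.76  -0.49 -12.53] w 91.3 F [ 1.1 -0.7  0.5] t 17.9 q [-6. 25. 88.  0. 67.  6.]
shift cm [-4.8   0.24 23.76] turn -19.2
```

View pics/w11.png

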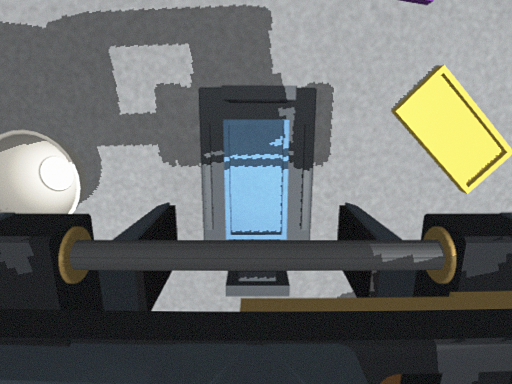

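```bash
python3 -m handwheel '[[9.1,[-0.7,0,3.5],-3],[9.1,[-1.5,0,7],-6],[9.1,[-2.2,0,11],-10],[9.1,[-3,0,15],-13],[9.1,[-4,0,19],-16],[9.1,[-4.6,0,22.5],-19],[9.1,[-4.8,0,23.8],-19.2],[9.1,[-4.8,0,23.8],-19.2]]' 25
python3 - <<'E'
from h import *
m,im=shot("top","t12"); shot("wrist","w12")
for c in ("blue","white"):
    for r in rects(m,im,c,12,200)[:4]: print(c,*r)
b=im.copy(); b[:,:250]=0; print(rects(m,b,"blue",26,100))
m,im=shot("side","s12")
for r in rects(m,im,"blue",12,200)+rects(m,im,"blue",26,200): print("side",*r)
E
python3 t.py 627.7 186.6 4 6.7
```

```text
time_s: 18.75
ee_pos: [630.2, 188.3, 166.9]
ee_rot: [-90.1, -1.0, 6.8]
force: [-0.8, -0.2, 1.6]
gripper_width: 90.9
blue [285. 190.] 622.3 -56.5 64.1 124.5 -12.5
blue [212. 185.] 630.8 159.6 61.3 65.9 6.8
white [ 27. 291.] 308.5 698.0 55.7 188.0 -87.6
white [382. 255.] 439.2 -348.5 29.6 151.4 -13.5
white [266. 260.] 413.2 -4.9 96.7 97.2 1.7
white [387. 234.] 498.4 -362.0 33.7 151.1 -12.4
[(array([285., 190.]), 621.8, -55.6, 63.3, 122.9, -12.5)]
side [204. 250.] 624.9 190.6 69.8 123.9 6.5
side [274. 206.] 630.3 -63.1 77.2 132.8 -12.4
side [204. 250.] 613.7 197.7 68.4 121.5 6.5
side [274. 206.] 619.0 -50.9 75.6 130.1 -12.4
pos [630.3 185.2 167.2] rot [-90.1   -1.01   6.59] w 90.9 F [ 0.7 -0.2 -0.1] t 18.9 q [16. 27. 83. -0. 69.  9.]
shift cm [-0.54 16.31  0.19] turn -0.1
```

View pics/t12.png

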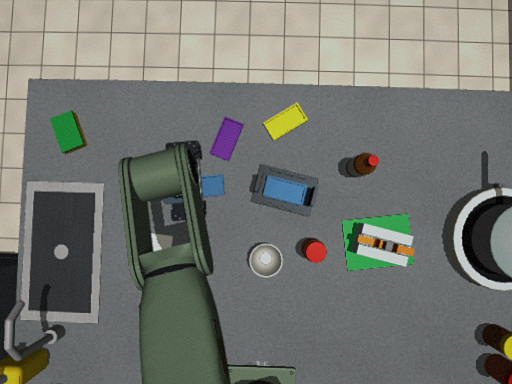

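View pics/w12.png

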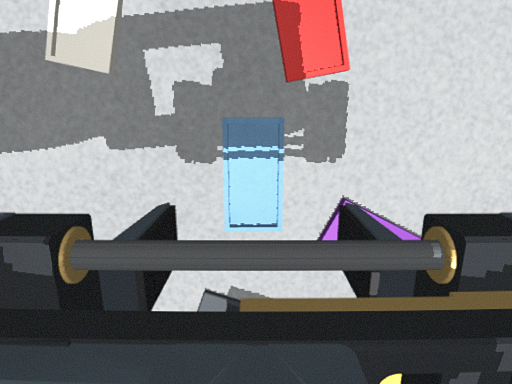

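```bash
python3 -m handwheel '[[9.1,[-0.2,4,0.1],0],[9.1,[-0.4,8,0.2],0],[9.1,[-0.5,11.5,0.2],0],[9.1,[-0.5,13.5,0.2],0],[9.1,[-0.5,14.8,0.2],0],[9.1,[-0.5,14.8,0.2],0],[9.1,[-0.5,14.8,0.2],0]]' 25;python3 t.py 627.7 186.6 4 6.7; python3 -c "
from h import *
shot('wrist','w13')"
```

```text
time_s: 19.6
ee_pos: [628.7, 186.1, 20.1]
ee_rot: [-90.1, -1.1, 6.5]
force: [-0.0, 0.1, 0.8]
gripper_width: 91.1
pos [628.7 186.1  20.1] rot [-90.09  -1.11   6.53] w 91.1 F [-0.   0.1  0.8] t 19.6 q [16. 34. 93. -0. 51.  9.]
shift cm [-0.13  1.61  0.06] turn -0.2
```

View pics/w13.png

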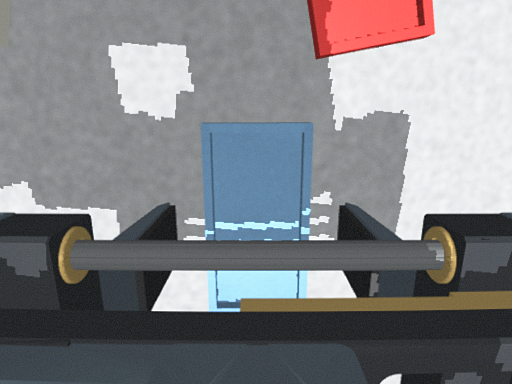

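```bash
python3 -m handwheel '[[9.1,[-0.1,0.7,0.05],-0.2],[9.1,[-0.1,1.5,0.05],-0.2],[9.1,[-0.1,1.5,0.05],-0.2],[7.5,[-0.1,1.5,0.05],-0.2],[5.8,[-0.1,1.5,0.05],-0.2],[5.8,[-0.1,1.5,0.05],-0.2],[5.8,[-0.1,1.5,0.05],-0.2],[5.8,[-0.1,1.5,0.05],-0.2],[5.8,[-0.1,1.5,0.05],-0.2],[5.8,[-0.1,1.5,0.05],-0.2]]' 25;python3 t.py 627.7 186.6 5 6.7
```

```text
time_s: 20.65
ee_pos: [628.4, 186.9, 5.8]
ee_rot: [-90.1, -1.2, 6.7]
force: [0.5, -0.8, 0.6]
gripper_width: 61.7
pos [628.4 186.9   5.8] rot [-90.07  -1.19   6.74] w 61.7 F [ 0.5 -0.8  0.6] t 20.65 q [16. 35. 94. -0. 50.  9.]
shift cm [-0.07  0.08 -0.02] turn 0.0
```

```bash
python3 -m handwheel '[[5.8,[0,-0.5,0],0],[5.8,[0,-2,0],0],[5.8,[0,-5,0],0],[5.8,[0,-8,0],0],[5.8,[0,-11,0],0],[5.8,[0,-13.5,0],0],[5.8,[0,-14.5,0],0],[5.8,[0,-14.5,0],0]]' 25;python3 t.py 623.3 -55.1 150 -12.5
```

```text
time_s: 21.45
ee_pos: [626.2, 187.0, 153.0]
ee_rot: [-90.0, -1.4, 6.7]
force: [-0.2, 0.6, -1.4]
gripper_width: 61.2
pos [626.2 187.  153. ] rot [-90.04  -1.42   6.75] w 61.2 F [-0.2  0.6 -1.4] t 21.45 q [16. 27. 85. -0. 67.  9.]
shift cm [ -3.14   0.24 -24.01] turn 19.2
```

```bash
python3 -m handwheel '[[5.8,[-0.3,0,-3],3],[5.8,[-0.7,0,-6.2],6],[5.8,[-1.2,0,-9.4],9],[5.8,[-1.6,0,-12.6],12],[5.8,[-2,0,-15.8],14],[5.8,[-2.5,0,-19],16],[5.8,[-2.9,0,-22],18],[5.8,[-3.1,0.3,-24],19.2],[5.8,[-3.1,0.3,-24],19.2],[5.8,[-3.1,0.3,-24],19.2]]' 25;python3 t.py 622.8 -55.3 40 -12.5;python3 -c "
from h import *
shot('wrist','w14')"
```

```text
time_s: 22.45
ee_pos: [622.8, -54.9, 147.9]
ee_rot: [-89.6, -1.2, -12.5]
force: [-0.3, -0.1, -0.6]
gripper_width: 61.7
pos [622.8 -54.9 147.9] rot [-89.56  -1.18 -12.5 ] w 61.7 F [-0.3 -0.1 -0.6] t 22.45 q [-6. 25. 89.  0. 65.  6.]
shift cm [-0.22 10.79 -0.12] turn -0.0
```

View pics/w14.png

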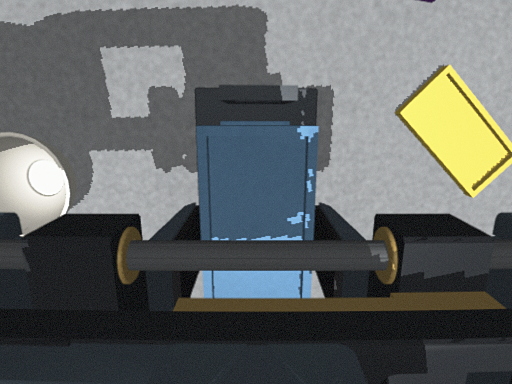

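```bash
python3 -m handwheel '[[5.8,[-0.1,3,0],0],[5.8,[-0.2,6,-0.1],0],[5.8,[-0.2,8.5,-0.1],0],[5.8,[-0.2,10,-0.1],0],[5.8,[-0.2,10.8,-0.1],0],[5.8,[-0.2,10.8,-0.1],0]]' 25;python3 t.py 622.8 -55.3 34 -12.5
```

```text
time_s: 23.1
ee_pos: [622.7, -53.5, 39.2]
ee_rot: [-89.6, -1.1, -12.4]
force: [-0.4, 0.4, -0.2]
gripper_width: 61.5
pos [622.7 -53.5  39.2] rot [-89.56  -1.08 -12.37] w 61.5 F [-0.4  0.4 -0.2] t 23.1 q [-6. 31. 97.  0. 51.  6.]
shift cm [ 0.04  0.52 -0.18] turn 0.1
```

```bash
python3 -m handwheel '[[5.8,[0,0.2,-0.1],0],[5.8,[0,0.4,-0.2],0],[5.8,[0,0.5,-0.2],0],[5.8,[0,0.5,-0.2],0]]' 25;python3 t.py 622.8 -55.3 34 -12.5;python3 -c "
from h import *
shot('wrist','w15')"
```

```text
time_s: 23.5
ee_pos: [622.5, -55.5, 34.5]
ee_rot: [-89.6, -1.1, -12.4]
force: [-0.4, -0.8, -1.6]
gripper_width: 61.5
pos [622.5 -55.5  34.5] rot [-89.55  -1.12 -12.38] w 61.5 F [-0.4 -0.8 -1.6] t 23.5 q [-6. 31. 97.  0. 51.  6.]
shift cm [0.02 0.05 0.03] turn 0.1
```

View pics/w15.png

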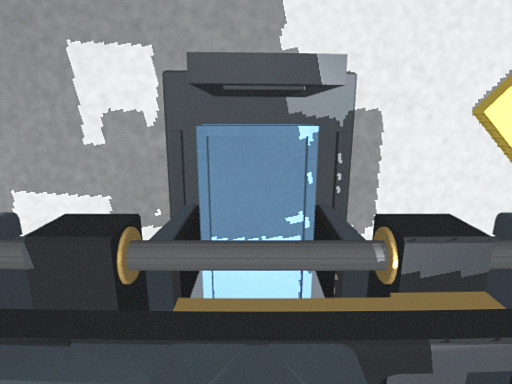

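```bash
python3 -m handwheel '[[5.8,[0,0.1,0],0],[5.8,[0,0.25,0],0],[5.8,[0,0.3,0],0],[5.8,[0,0.3,0],0]]' 25
```

```text
time_s: 23.95
ee_pos: [622.8, -55.5, 32.0]
ee_rot: [-89.6, -1.2, -12.4]
force: [-1.8, 0.1, 2.7]
gripper_width: 61.6
```

Contact on the first dish; release and rise.

```bash
python3 -m handwheel '[[6.6,[0,0,0],0],[7.5,[0,0,0],0],[8.5,[0,0,0],0],[9.1,[0,0,0],0],[9.1,[0,0,0],0],[9.1,[0,0,0],0],[9.1,[0,-3,0],0],[9.1,[0,-7,0],0],[9.1,[0,-11,0],0],[9.1,[0,-14,0],0]]' 25;python3 t.py 452.6 335.9 180 -5.7; python3 -c "
from h import *
shot('wrist','w16')"
```

```text
time_s: 24.95
ee_pos: [620.4, -56.1, 174.7]
ee_rot: [-89.5, -1.3, -12.4]
force: [0.2, -0.0, -0.4]
gripper_width: 91.0
pos [620.4 -56.1 174.7] rot [-89.54  -1.32 -12.38] w 91.0 F [ 0.2 -0.  -0.4] t 24.95 q [-6. 23. 88.  0. 68.  6.]
shift cm [-24.78  -0.82  34.7 ] turn -6.7
```

View pics/w16.png

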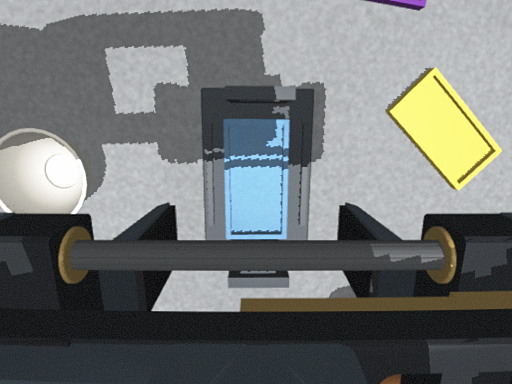

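```bash
python3 -m handwheel '[[9.1,[-1.5,0,2],0],[9.1,[-4.3,0,6],-1],[9.1,[-7.2,0,10],-2],[9.1,[-10,0,14],-3],[9.1,[-13,0,18],-4],[9.1,[-16,0,22.4],-5],[9.1,[-19,0,26.6],-6],[9.1,[-22,0,30.8],-6.7],[9.1,[-24.2,-0.8,34],-6.7],[9.1,[-24.8,-0.8,34.7],-6.7]]' 25
python3 - <<'E'
from h import *
m,im=shot("top","t17"); shot("wrist","w17")
for c in ("blue","white"):
    for r in rects(m,im,c,12,200)[:4]: print(c,*r)
b=im.copy(); b[:,:250]=0; print(rects(m,b,"blue",38,100))
m,im=shot("side","s17")
for r in rects(m,im,"white",12,800): print("side",*r)
E
python3 t.py 452.6 335.9 20 -5.7
```

```text
time_s: 26.0
ee_pos: [453.4, 340.0, 183.7]
ee_rot: [-89.5, -1.9, -5.4]
force: [1.2, -0.2, -0.3]
gripper_width: 91.0
blue [285. 190.] 622.2 -57.2 65.6 125.9 -12.5
white [382. 255.] 439.2 -348.5 29.6 151.4 -13.5
white [266. 260.] 413.3 -6.3 94.3 96.7 -88.3
white [157. 244.] 450.9 318.4 63.2 85.5 -5.7
white [387. 234.] 498.3 -362.3 33.7 151.6 -12.4
[(array([285., 190.]), 621.2, -55.6, 64.1, 123.0, -12.5)]
side [257. 244.] 566.7 -968.2 921.7 3291.1 2.5
side [156.  70.] 2264.8 -309.3 2907.7 3018.1 47.8
pos [454.6 335.5 182.7] rot [-89.76  -1.87  -5.6 ] w 90.9 F [ 0.6  0.5 -0.1] t 26.15 q [36. 18. 95. -1. 66. 42.]
shift cm [-0.74 16.26 -0.05] turn 0.1
```

View pics/t17.png

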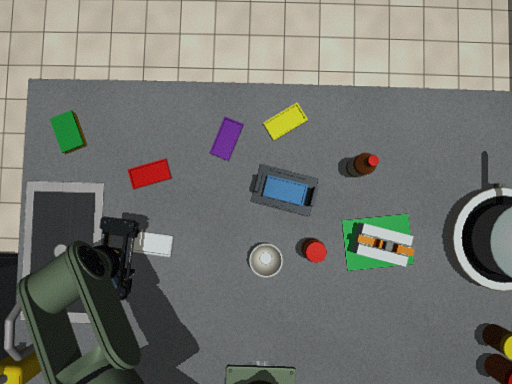

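View pics/w17.png

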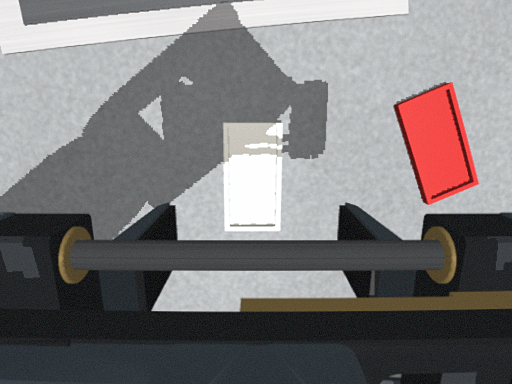

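View pics/s17.png

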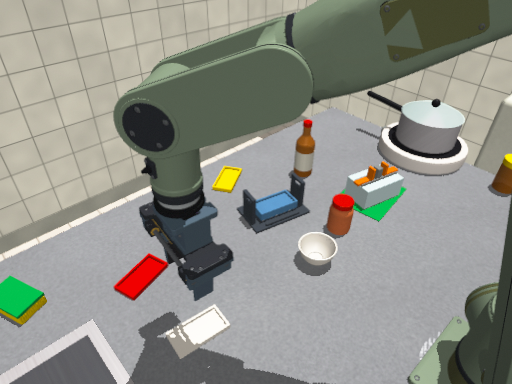

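```bash
python3 -m handwheel '[[9.1,[-0.2,4,0],0],[9.1,[-0.4,8,0],0],[9.1,[-0.6,11.5,0],0],[9.1,[-0.7,14,0],0],[9.1,[-0.7,15.5,0],0],[9.1,[-0.7,16.2,0],0],[9.1,[-0.7,16.2,0],0],[9.1,[-0.7,16.2,0],0]]' 25;python3 t.py 452.6 335.9 5 -5.7; python3 -c "
from h import *
shot('wrist','w18')"
```

```text
time_s: 26.95
ee_pos: [453.9, 336.0, 21.3]
ee_rot: [-89.7, -1.9, -5.7]
force: [0.7, -0.4, 0.3]
gripper_width: 90.8
pos [453.9 336.   21.3] rot [-89.71  -1.93  -5.67] w 90.8 F [ 0.7 -0.4  0.3] t 26.95 q [ 36.  28. 107.  -2.  44.  43.]
shift cm [-0.19  1.63 -0.03] turn 0.0
```

View pics/w18.png

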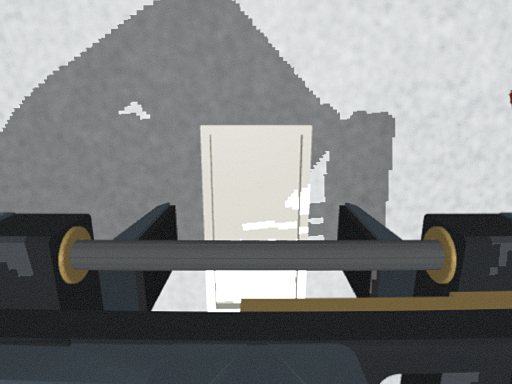

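```bash
python3 -m handwheel '[[9.1,[-0.1,0.7,0],0],[9.1,[-0.2,1.5,0],0],[9.1,[-0.2,1.5,0],0],[7.5,[-0.2,1.5,0],0],[5.8,[-0.2,1.5,0],0],[5.8,[-0.2,1.5,0],0],[5.8,[-0.2,1.5,0],0],[5.8,[-0.2,1.5,0],0],[5.8,[-0.2,1.5,0],0],[5.8,[-0.2,1.5,0],0]]' 25;python3 t.py 452.6 335.9 5 -5.7
```

```text
time_s: 28.0
ee_pos: [452.8, 336.7, 6.8]
ee_rot: [-89.7, -2.0, -5.6]
force: [0.2, 0.0, 1.9]
gripper_width: 61.8
pos [452.8 336.7   6.8] rot [-89.66  -1.99  -5.65] w 61.8 F [0.2 0.  1.9] t 28.0 q [ 36.  29. 108.  -2.  42.  43.]
shift cm [-0.02  0.17 -0.08] turn 0.1
```

```bash
python3 -m handwheel '[[5.8,[0,-0.5,0],0],[5.8,[0,-2,0],0],[5.8,[0,-5,0],0],[5.8,[0,-8,0],0],[5.8,[0,-11,0],0],[5.8,[0,-14,0],0],[5.8,[0,-16,0],0],[5.8,[0,-16,0],0]]' 25;python3 t.py 622.8 -55.3 165 -12.5;python3 -c "
from h import *
shot('side','s19')"
```

```text
time_s: 28.8
ee_pos: [448.4, 337.3, 169.8]
ee_rot: [-89.4, -2.3, -5.7]
force: [0.2, 0.0, -0.7]
gripper_width: 61.9
pos [448.4 337.3 169.8] rot [-89.41  -2.26  -5.65] w 61.9 F [ 0.2  0.  -0.7] t 28.8 q [36. 18. 97. -1. 63. 43.]
shift cm [ 21.19   0.93 -37.36] turn 6.8
```

View pics/s19.png

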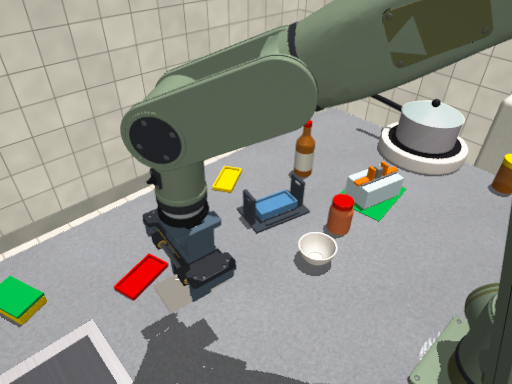

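```bash
python3 -m handwheel '[[5.8,[1.2,0,-2],0.5],[5.8,[3.2,0,-5.5],1],[5.8,[5.6,0,-9.8],2],[5.8,[8,0,-14.1],3],[5.8,[10.4,0,-18.4],4],[5.8,[12.8,0.3,-22.7],5],[5.8,[15.2,0.6,-27],6],[5.8,[17.6,0.9,-31.3],6.8],[5.8,[19.8,0.9,-35],6.8],[5.8,[21.2,0.9,-37.4],6.8]]' 25;python3 -m handwheel '[[5.8,[0,0,0],0],[5.8,[0,0,0],0]]' 25;python3 t.py 622.8 -55.3 54 -12.5
```

```text
time_s: 29.85
ee_pos: [621.5, -59.6, 160.9]
ee_rot: [-89.4, -1.8, -12.6]
force: [0.5, 0.5, -1.1]
gripper_width: 61.6
time_s: 30.05
ee_pos: [620.1, -60.0, 158.3]
ee_rot: [-89.4, -1.5, -12.7]
force: [-0.9, 0.3, -1.5]
gripper_width: 61.6
pos [620.1 -60.  158.3] rot [-89.39  -1.51 -12.68] w 61.6 F [-0.9  0.3 -1.5] t 30.05 q [-7. 24. 89.  0. 65.  6.]
shift cm [-0.12 10.43  0.41] turn -0.2
```

```bash
python3 -m handwheel '[[5.8,[0,3,0.2],-0.1],[5.8,[-0.1,6,0.4],-0.2],[5.8,[-0.1,8,0.4],-0.2],[5.8,[-0.1,9.6,0.4],-0.2],[5.8,[-0.1,10.4,0.4],-0.2],[5.8,[-0.1,10.4,0.4],-0.2],[5.8,[-0.1,10.4,0.4],-0.2]]' 25;python3 t.py 622.8 -55.3 48 -12.5
```

```text
time_s: 30.75
ee_pos: [623.1, -54.8, 54.8]
ee_rot: [-89.4, -1.5, -12.4]
force: [0.1, -0.2, -0.2]
gripper_width: 61.6
pos [623.1 -54.8  54.8] rot [-89.39  -1.54 -12.44] w 61.6 F [ 0.1 -0.2 -0.2] t 30.75 q [-6. 30. 96.  1. 53.  6.]
shift cm [-0.04  0.68 -0.06] turn 0.1
```

```bash
python3 -m handwheel '[[5.8,[0,0.3,0],0],[5.8,[0,0.6,0],0],[5.8,[0,0.7,0],0],[5.8,[0,0.7,0],0]]' 25;python3 t.py 622.8 -55.3 46 -12.5;python3 -c "
from h import *
shot('wrist','w20')"
```

```text
time_s: 31.15
ee_pos: [623.2, -54.8, 47.7]
ee_rot: [-89.4, -1.5, -12.4]
force: [0.5, 0.1, -1.4]
gripper_width: 61.8
pos [623.2 -54.8  47.7] rot [-89.39  -1.53 -12.44] w 61.8 F [ 0.5  0.1 -1.4] t 31.15 q [-6. 30. 97.  1. 52.  6.]
shift cm [-0.03  0.17 -0.06] turn 0.1
```

View pics/w20.png

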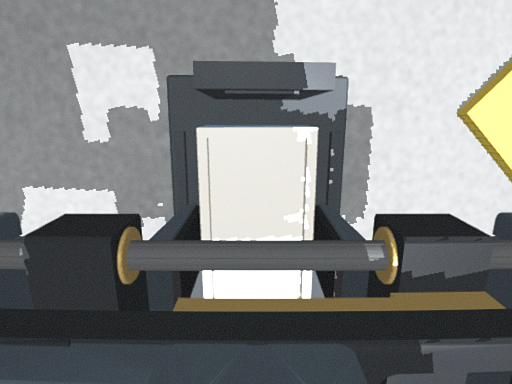

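```bash
python3 -m handwheel '[[5.8,[0,0.1,0],0],[5.8,[0,0.2,0],0],[5.8,[0,0.3,0],0],[5.8,[0,0.3,0],0]]' 25
```

```text
time_s: 31.6
ee_pos: [623.5, -54.8, 45.1]
ee_rot: [-89.4, -1.6, -12.4]
force: [-0.2, -0.1, 0.7]
gripper_width: 61.5
```

```bash
python3 -m handwheel '[[6.6,[0,0,0],0],[7.5,[0,0,0],0],[8.5,[0,0,0],0],[9.1,[0,0,0],0],[9.1,[0,0,0],0],[9.1,[0,0,0],0],[9.1,[0,-3,0],0],[9.1,[0,-7,0],0],[9.1,[0,-11,0],0],[9.1,[0,-15,0],0]]' 25;python3 t.py 475.5 -338.2 240 -103.1; python3 -c "
from h import *
shot('wrist','w21');shot('side','s21')"
```

```text
time_s: 32.6
ee_pos: [618.8, -55.5, 196.5]
ee_rot: [-89.4, -1.5, -12.4]
force: [1.4, -0.8, -0.3]
gripper_width: 91.4
pos [618.8 -55.5 196.5] rot [-89.39  -1.55 -12.44] w 91.4 F [ 1.4 -0.8 -0.3] t 32.6 q [-6. 22. 86.  0. 70.  6.]
shift cm [ -7.79  -4.89 -30.65] turn 90.7
```

View pics/w21.png

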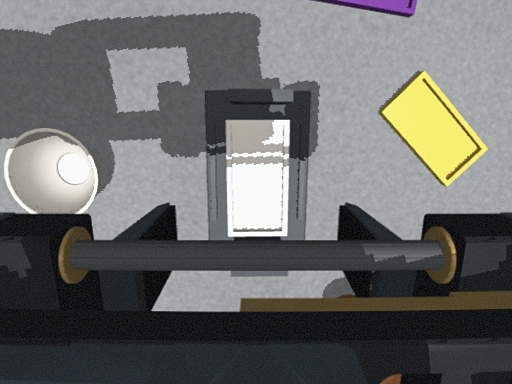

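View pics/s21.png

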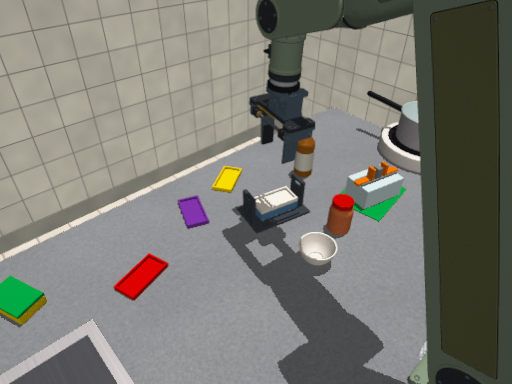

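```bash
python3 -m handwheel '[[9.1,[0,-4,0],8],[9.1,[-0.5,-5,-3],16],[9.1,[-1.2,-5,-6],24],[9.1,[-2.1,-5,-9.5],32],[9.1,[-3.1,-5,-13],40],[9.1,[-4.1,-5,-16.5],48],[9.1,[-5.1,-5,-20],56],[9.1,[-6.1,-5,-23.5],64],[9.1,[-6.9,-5,-27],72],[9.1,[-7.5,-5,-29.5],80]]' 25;python3 t.py 475.5 -338.2 240 -103.1
```

```text
time_s: 33.7
ee_pos: [482.3, -329.6, 244.2]
ee_rot: [-87.7, 0.3, -92.8]
force: [0.0, 0.7, -0.4]
gripper_width: 90.9
pos [ 482.3 -329.6  244.2] rot [-87.71   0.32 -92.83] w 90.9 F [ 0.   0.7 -0.4] t 33.7 q [-36.  17.  87.   2.  74.  56.]
shift cm [ 0.89  0.38 -0.65] turn 10.3
```

```bash
python3 -m handwheel '[[9.1,[0.5,0,-0.4],6],[9.1,[0.9,0,-0.6],10.3],[9.1,[0.9,0,-0.6],10.3],[9.1,[0.9,0,-0.6],10.3]]' 25
python3 - <<'E'
from h import *
m,im=shot("top","t22"); shot("wrist","w22")
mk=mask(im,*COL["white"]); b=np.zeros_like(mk); b[165:212,255:318]=1
for c in cv2.findContours(mk*b,cv2.RETR_EXTERNAL,cv2.CHAIN_APPROX_NONE)[0]:
    if cv2.contourArea(c)>100: print("pile",cv2.minAreaRect(onz(m,c.reshape(-1,2),50)[:,:2].astype(np.float32)))
m=vision.camera_model("top");im=cv2.imread("pics/t17.png")[:,:,::-1].copy()
mk=mask(im,*COL["white"]); b=np.zeros_like(mk); b[210:280,340:420]=1
ys,xs=np.nonzero(mk*b); P=onz(m,np.c_[xs,ys],67)[:,:2].astype(np.float32); print("cover",cv2.minAreaRect(P))
E
python3 t.py 475.5 -338.2 130 -103.1
```

```text
time_s: 34.1
ee_pos: [475.7, -338.0, 243.3]
ee_rot: [-87.8, 0.8, -103.0]
force: [0.5, -0.3, 0.8]
gripper_width: 91.2
pile ((622.5323486328125, -55.550621032714844), (119.59955596923828, 62.611812591552734), 77.3046646118164)
cover ((474.796875, -337.85516357421875), (144.32199096679688, 88.47777557373047), 76.72134399414062)
pos [ 476.  -337.8  243.6] rot [ -87.82    0.74 -103.03] w 91.1 F [ 0.3  0.1 -0.3] t 34.2 q [-37.  17.  87.   2.  74.  65.]
shift cm [ 0.19 11.35 -0.47] turn 0.1
```

View pics/t22.png

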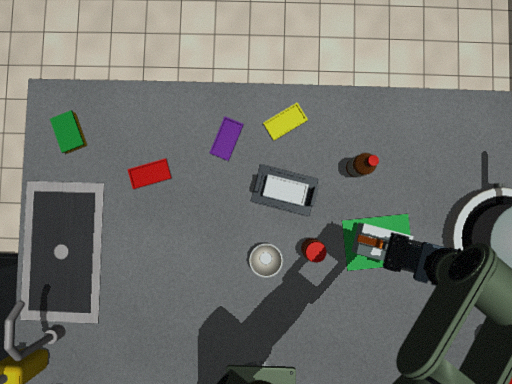

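View pics/w22.png

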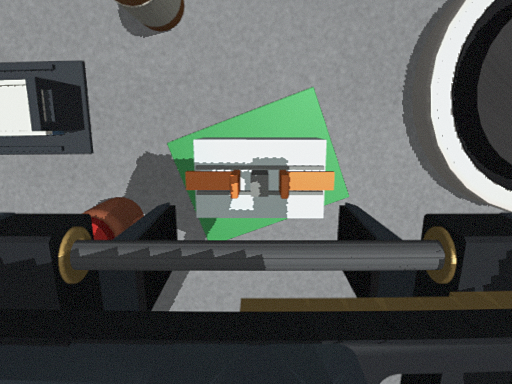

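```bash
python3 -m handwheel '[[9.1,[0.1,4,-0.2],0],[9.1,[0.2,8,-0.3],0],[9.1,[0.2,11,-0.5],0],[9.1,[0.2,13,-0.6],0],[9.1,[0.2,14.5,-0.6],0],[9.1,[0.2,14.5,-0.6],0],[9.1,[0.2,14.5,-0.6],0]]' 45;python3 t.py 475.1 -338.2 84 -103.2;  python3 -c "
from h import *
shot('wrist','w23')"
```

```text
time_s: 34.9
ee_pos: [475.9, -337.7, 98.8]
ee_rot: [-87.8, 0.7, -103.0]
force: [0.3, -0.4, 0.4]
gripper_width: 91.2
pos [ 475.9 -337.7   98.8] rot [ -87.8     0.73 -102.98] w 91.2 F [ 0.3 -0.4  0.4] t 34.9 q [-37.  24.  99.   2.  55.  65.]
shift cm [ 0.08  1.47 -0.13] turn 0.2
```

View pics/w23.png

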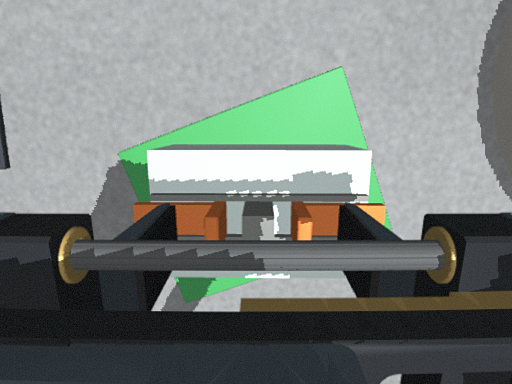

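```bash
python3 -m handwheel '[[9.1,[0.1,0.8,-0.1],0],[9.1,[0.1,1.4,-0.1],0.2],[9.1,[0.1,1.4,-0.1],0.2],[5.5,[0.1,1.4,-0.1],0.2],[3.6,[0.1,1.4,-0.1],0.2],[3.6,[0.1,1.4,-0.1],0.2],[3.6,[0.1,1.4,-0.1],0.2],[3.6,[0.1,1.4,-0.1],0.2],[3.6,[0.1,1.4,-0.1],0.2],[3.6,[0.1,1.4,-0.1],0.2]]' 50; python3 -m handwheel '[[3.6,[0,0,0],0],[3.6,[0,0,0],0],[3.6,[0,0,0],0],[3.6,[0,0,0],0]]' 50;python3 t.py 475.1 -338.2 84 -103.2;  python3 -c "
from h import *
shot('wrist','w24')"
```

```text
time_s: 35.95
ee_pos: [475.8, -338.5, 85.9]
ee_rot: [-87.7, 0.7, -103.2]
force: [-0.5, 2.2, 6.0]
gripper_width: 38.2
time_s: 36.35
ee_pos: [475.8, -338.5, 86.0]
ee_rot: [-87.7, 0.7, -103.2]
force: [0.6, 1.3, 2.6]
gripper_width: 37.9
pos [ 475.8 -338.5   86. ] rot [ -87.71    0.73 -103.2 ] w 37.9 F [0.6 1.3 2.6] t 36.35 q [-37.  24. 100.   2.  54.  65.]
shift cm [-0.01  0.2  -0.08] turn 0.0
```

View pics/w24.png

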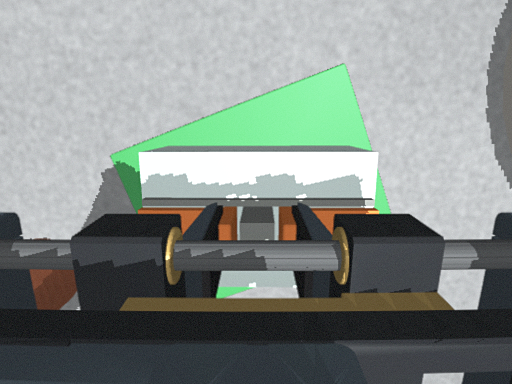

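```bash
python3 -m handwheel '[[3.6,[0,-0.5,0],0],[3.6,[0,-2,0],0],[3.6,[0,-5,0],0],[3.6,[0,-8,0],0],[3.6,[0,-11,0],0],[3.6,[0,-14,0],0],[3.6,[0,-16,0],0],[3.6,[0,-17,0],0],[3.6,[0,-17,0],0]]' 50;python3 t.py 623.0 -55.3 250 -102.7;  python3 -c "
from h import *
shot('wrist','w25');shot('side','s25')"
```

```text
time_s: 37.3
ee_pos: [468.9, -339.4, 256.6]
ee_rot: [-87.6, 0.7, -103.2]
force: [0.8, -0.2, -2.6]
gripper_width: 37.4
pos [ 468.9 -339.4  256.6] rot [ -87.62    0.68 -103.2 ] w 37.4 F [ 0.8 -0.2 -2.6] t 37.3 q [-38.  16.  86.   2.  75.  65.]
shift cm [-31.17   1.38   8.46] turn -0.5
```

View pics/w25.png

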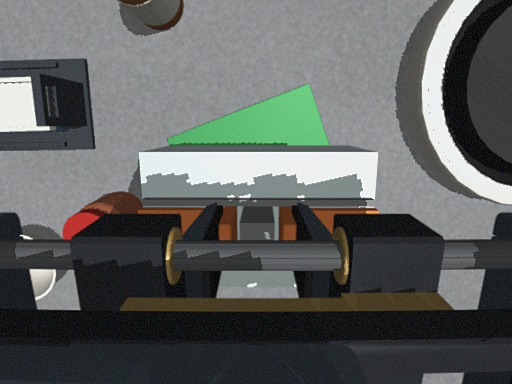

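View pics/s25.png

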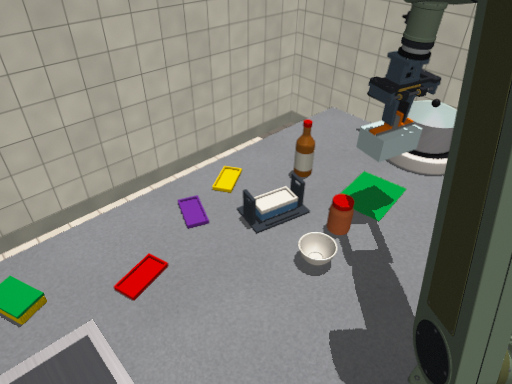

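```bash
python3 -m handwheel '[[3.6,[-2,0,0.5],0],[3.6,[-5,0,1.4],0],[3.6,[-8.5,0.1,2.3],0],[3.6,[-12.5,0.3,3.4],-0.2],[3.6,[-16.5,0.5,4.5],-0.3],[3.6,[-20.5,0.7,5.6],-0.4],[3.6,[-24.5,0.9,6.7],-0.5],[3.6,[-28.5,1.2,7.8],-0.5],[3.6,[-31.2,1.4,8.6],-0.5],[3.6,[-31.2,1.4,8.6],-0.5]]' 50;python3 t.py 624.3 -55.7 200 -102.7;  python3 -c "
from h import *
shot('wrist','w26');shot('side','s26');shot('top','t26')"
```

```text
time_s: 38.4
ee_pos: [624.2, -50.8, 245.0]
ee_rot: [-88.1, 0.8, -102.5]
force: [-0.8, -1.0, -3.2]
gripper_width: 37.7
pos [624.2 -50.8 245. ] rot [ -88.07    0.84 -102.45] w 37.7 F [-0.8 -1.  -3.2] t 38.4 q [-6. 21. 81.  1. 76. 96.]
shift cm [ 0.54  4.49 -0.04] turn 0.2
```

View pics/w26.png

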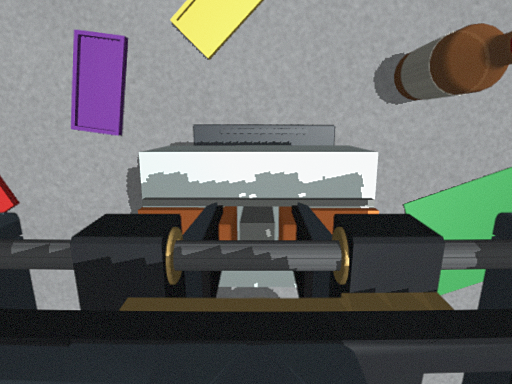

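View pics/s26.png

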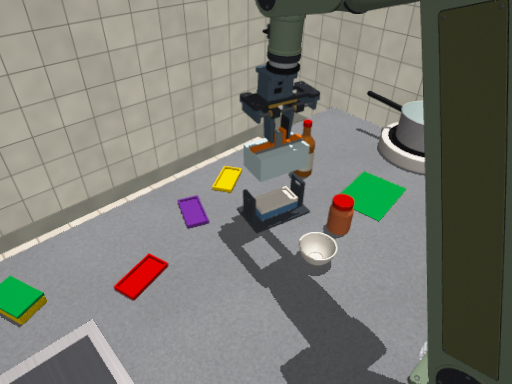

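```bash
python3 -m handwheel '[[3.6,[0.3,2,0],0.2],[3.6,[0.5,4,0],0.2],[3.6,[0.5,5,0],0.2],[3.6,[0.5,5.5,0],0.2],[3.6,[0.5,5.5,0],0.2],[3.6,[0.5,5.5,0],0.2]]' 50;python3 t.py 624.3 -55.7 170 -102.7;  python3 - <<'E'
from h import *
m,im=shot('top','t27'); shot('wrist','w27'); shot('side','s27')
E
```

```text
time_s: 39.15
ee_pos: [624.1, -59.8, 192.2]
ee_rot: [-87.9, 0.7, -102.9]
force: [0.4, -0.7, -1.8]
gripper_width: 37.7
pos [624.1 -59.8 192.2] rot [ -87.93    0.73 -102.91] w 37.7 F [ 0.4 -0.7 -1.8] t 39.15 q [-7. 23. 86.  1. 69. 96.]
shift cm [-0.38  2.22 -0.16] turn -0.2
```

View pics/w27.png

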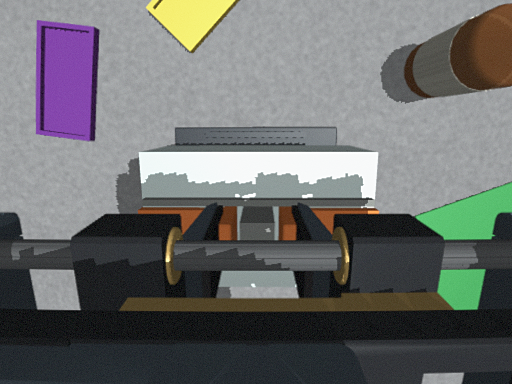

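View pics/s27.png

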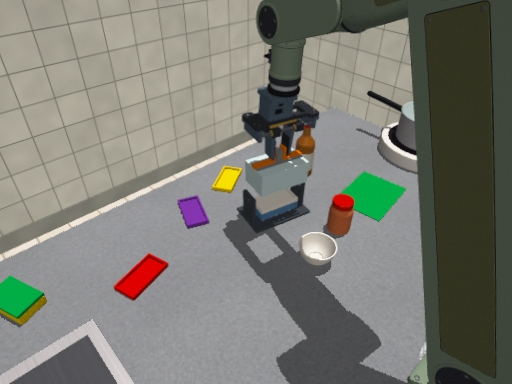

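```bash
python3 -m handwheel '[[3.6,[-0.2,0,-0.1],-0.2],[3.6,[-0.4,0,-0.2],-0.2],[3.6,[-0.4,0,-0.2],-0.2],[3.6,[-0.4,0,-0.2],-0.2]]' 50;python3 t.py 624.3 -55.7 180 -102.7
```

```text
time_s: 39.7
ee_pos: [623.0, -55.0, 192.3]
ee_rot: [-87.9, 0.7, -102.7]
force: [-1.0, 0.7, -3.2]
gripper_width: 37.9
pos [623.  -55.  192.3] rot [ -87.91    0.72 -102.67] w 37.9 F [-1.   0.7 -3.2] t 39.7 q [-6. 23. 86.  1. 69. 96.]
shift cm [0.05 1.24 0.09] turn 0.0
```

```bash
python3 -m handwheel '[[3.6,[0,0.6,0.1],0],[3.6,[0,1.2,0.1],0],[3.6,[0,1.2,0.1],0],[3.6,[0,1.2,0.1],0]]' 50;python3 t.py 624.3 -55.7 170 -102.7;  python3 - <<'E'
from h import *
m=vision.camera_model("wrist")
shot('wrist','w28'); m2,im2=shot('side','s28'); 
i=cv2.imread("pics/w28.png")[110:260,120:400]; cv2.imwrite("pics/w28c.png",cv2.resize(i,None,fx=2.8,fy=2.8,interpolation=cv2.INTER_CUBIC))
i=cv2.imread("pics/s28.png")[120:240,220:330]; cv2.imwrite("pics/s28c.png",cv2.resize(i,None,fx=5,fy=5,interpolation=cv2.INTER_CUBIC))
E
```

```text
time_s: 40.1
ee_pos: [624.3, -55.2, 179.8]
ee_rot: [-88.0, 0.7, -102.7]
force: [0.1, -0.3, -3.7]
gripper_width: 37.9
pos [624.3 -55.2 179.8] rot [ -87.97    0.71 -102.67] w 37.9 F [ 0.1 -0.3 -3.7] t 40.1 q [-6. 23. 87.  1. 67. 96.]
shift cm [ 0.06  0.98 -0.02] turn 0.0
```

View pics/w28c.png

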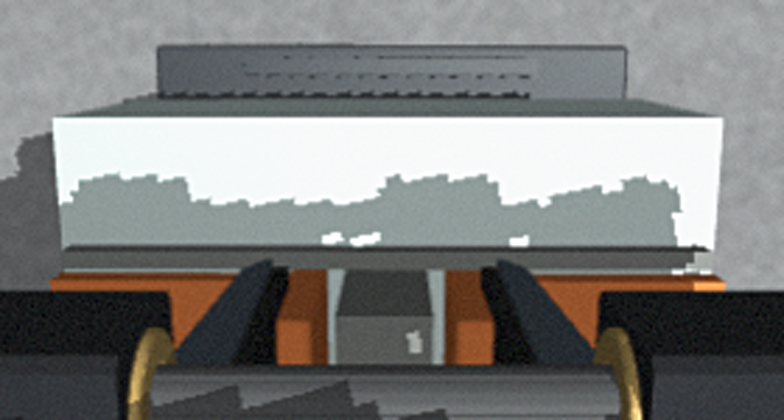

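View pics/s28c.png

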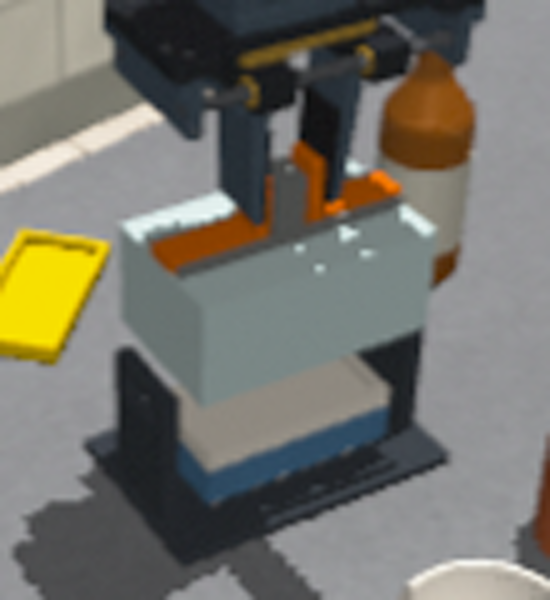

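```bash
python3 -m handwheel '[[3.6,[0.03,1,0],0],[3.6,[0.05,2.5,-0.1],0],[3.6,[0.06,4,-0.15],0],[3.6,[0.08,5,-0.2],0],[3.6,[0.08,5,-0.2],0],[3.6,[0.08,5,-0.2],0]]' 50;python3 t.py 624.3 -55.4 91 -102.7
```

```text
time_s: 40.8
ee_pos: [624.6, -55.4, 130.4]
ee_rot: [-87.9, 0.7, -102.7]
force: [-0.3, -0.6, -2.1]
gripper_width: 37.5
pos [624.6 -55.4 130.4] rot [ -87.89    0.72 -102.67] w 37.5 F [-0.3 -0.6 -2.1] t 40.8 q [-6. 25. 91.  1. 61. 96.]
shift cm [ 0.06  3.94 -0.18] turn 0.0
```

```bash
python3 -m handwheel '[[3.6,[0.02,1,0],0],[3.6,[0.04,2,-0.1],0],[3.6,[0.05,2.8,-0.15],0],[3.6,[0.05,3.4,-0.15],0],[3.6,[0.05,3.4,-0.15],0],[3.6,[0.05,3.4,-0.15],0]]' 50;python3 t.py 624.3 -55.4 91 -102.7;  python3 - <<'E'
from h import *
shot('wrist','w29'); m2,im2=shot('side','s29'); 
i=cv2.imread("pics/s29.png")[120:240,220:330]; cv2.imwrite("pics/s29c.png",cv2.resize(i,None,fx=5,fy=5,interpolation=cv2.INTER_CUBIC))
E
```

```text
time_s: 41.4
ee_pos: [624.5, -55.4, 96.3]
ee_rot: [-87.9, 0.7, -102.7]
force: [0.4, 0.5, -3.1]
gripper_width: 37.4
pos [624.5 -55.4  96.3] rot [ -87.89    0.72 -102.67] w 37.4 F [ 0.4  0.5 -3.1] t 41.4 q [-6. 27. 94.  1. 57. 96.]
shift cm [ 0.01  0.53 -0.04] turn 0.0
```

View pics/s29c.png

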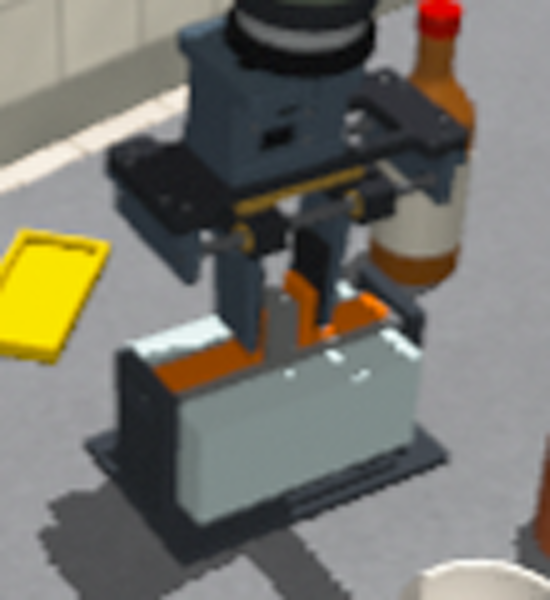

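View pics/w29.png

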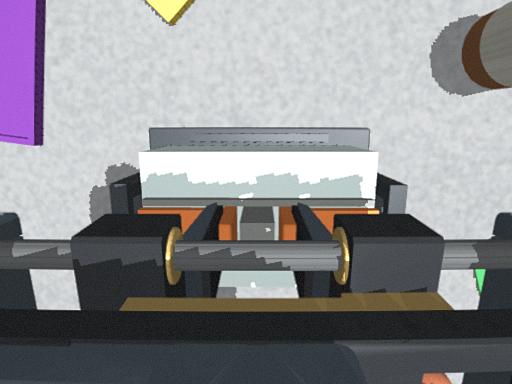

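Cover is between the brackets with no side force; lower the rest until contact.

```bash
python3 -m handwheel '[[3.6,[0,0.2,0],0],[3.6,[0,0.4,0],0],[3.6,[0,0.5,0],0],[3.6,[0,0.5,0],0]]' 50;python3 -m handwheel '[[3.6,[0,0.1,0],0],[3.6,[0,0.2,0],0],[3.6,[0,0.2,0],0]]' 50
```

```text
time_s: 41.9
ee_pos: [624.8, -55.4, 91.6]
ee_rot: [-87.9, 0.7, -102.7]
force: [0.1, -0.1, -2.8]
gripper_width: 37.8
time_s: 42.2
ee_pos: [625.0, -55.4, 91.0]
ee_rot: [-87.8, 0.7, -102.7]
force: [-2.4, 0.2, 4.9]
gripper_width: 37.9
```

```bash
python3 -m handwheel '[[3.6,[0,0.1,0],0],[3.6,[0,0.3,0],0],[3.6,[0,0.3,0],0]]' 50
```

```text
time_s: 42.5
ee_pos: [625.0, -55.5, 90.9]
ee_rot: [-87.7, 0.7, -102.7]
force: [-7.4, 0.8, 15.1]
gripper_width: 38.2
```

```bash
python3 -m handwheel '[[4.4,[0,0,0],0],[5.0,[0,0,0],0],[5.8,[0,0,0],0],[6.6,[0,0,0],0],[7.6,[0,0,0],0],[9.1,[0,0,0],0],[9.1,[0,0,0],0],[9.1,[0,0,0],0],[9.1,[0,0,0],0],[9.1,[0,0,0],0]]' 50;  python3 - <<'E'
from h import *
shot('wrist','w30'); m2,im2=shot('side','s30'); 
i=cv2.imread("pics/s30.png")[120:240,220:330]; cv2.imwrite("pics/s30c.png",cv2.resize(i,None,fx=5,fy=5,interpolation=cv2.INTER_CUBIC))
E
python3 t.py 624.3 -55.4 91 -102.7
```

```text
time_s: 43.5
ee_pos: [625.1, -55.5, 90.9]
ee_rot: [-87.7, 0.7, -102.7]
force: [0.2, -0.2, 0.2]
gripper_width: 91.1
pos [625.  -55.5  90.9] rot [ -87.73    0.73 -102.67] w 91.3 F [ 0.  -0.6  0.7] t 43.6 q [-6. 27. 94.  1. 56. 96.]
shift cm [ 0.01 -0.01 -0.07] turn 0.0
```

View pics/s30c.png

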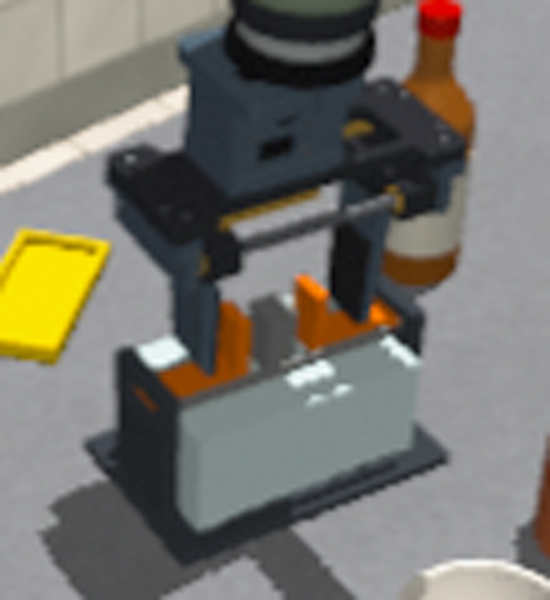

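View pics/w30.png

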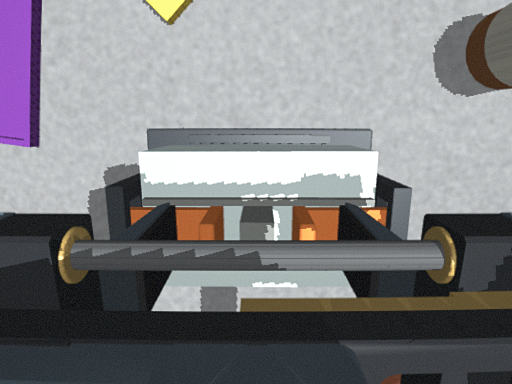

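The orange tongue shows in the near bracket window (side crop (145,398)), as it did at the start. Now rise clear and check from above.

```bash
python3 -m handwheel '[[9.1,[0,-2,0],0],[9.1,[0,-5,0],0],[9.1,[0,-9,0],0],[9.1,[0,-13,0],0],[9.1,[0,-16,0],0],[9.1,[4,-17,-1],0],[9.1,[8.5,-17,-2],0],[9.1,[13,-17,-4],0],[9.1,[17,-17,-7],0],[9.1,[21,-17,-10],0]]';python3 -m handwheel '[[9.1,[0,0,0],0],[9.1,[0,0,0],0],[9.1,[0,0,0],0]]';  python3 - <<'E'
from h import *
m,im=shot('top','t31'); shot('side','s31'); 
mk=mask(im,*COL["white"]); b=np.zeros_like(mk); b[150:225,245:325]=1
ys,xs=np.nonzero(mk*b); P=onz(m,np.c_[xs,ys],72)[:,:2].astype(np.float32); print("cover",cv2.minAreaRect(P))
b=im.copy(); b[:150]=0;b[225:]=0;b[:,325:]=0;b[:,:245]=0
for r in rects(m,b,"orange",80,30): print(*r)
i=cv2.imread("pics/s31.png")[120:240,220:330]; cv2.imwrite("pics/s31c.png",cv2.resize(i,None,fx=5,fy=5,interpolation=cv2.INTER_CUBIC))
i=cv2.imread("pics/t31.png")[140:240,230:340]; cv2.imwrite("pics/t31c.png",cv2.resize(i,None,fx=5,fy=5,interpolation=cv2.INTER_CUBIC))
E
python3 t.py 624.3 -55.4 91 -102.7
```

```text
time_s: 44.6
ee_pos: [473.0, -240.2, 254.0]
ee_rot: [-87.7, 0.7, -102.6]
force: [0.2, -0.3, 0.8]
gripper_width: 91.2
time_s: 44.9
ee_pos: [473.8, -239.8, 254.2]
ee_rot: [-87.7, 0.7, -102.6]
force: [0.3, 0.6, 0.0]
gripper_width: 91.1
cover ((624.7117309570312, -55.12705993652344), (143.98892211914062, 89.38975524902344), 77.27471160888672)
[303. 193.] 614.9 -101.9 20.3 48.0 -13.3
[267. 184.] 635.9 -1.0 18.0 39.9 -15.1
pos [ 474.1 -239.4  254. ] rot [ -87.7     0.73 -102.54] w 91.4 F [ 0.  -0.4  0.5] t 45.0 q [-29.  12.  93.   1.  73.  73.]
shift cm [-21.01  16.98   9.99] turn 0.2
```

View pics/s31.png

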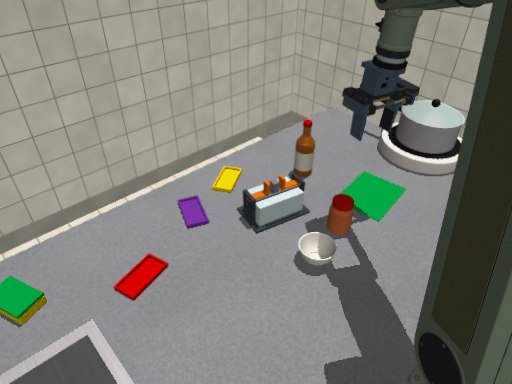

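View pics/s31c.png

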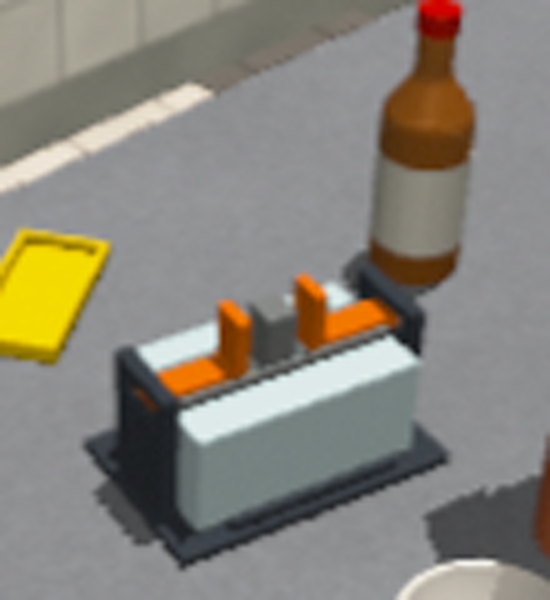

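View pics/t31c.png

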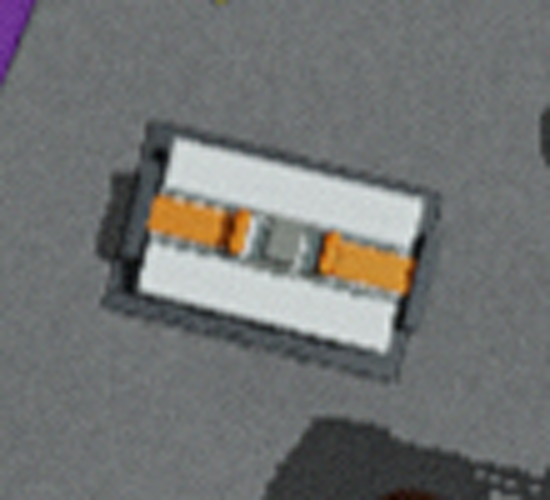

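```bash
python3 -c "
from workcell import job
print(job.job_done())"
```

```text
the job is handed in; nothing more can be done
None
```

The job is handed in at about 45 s of the 210 s allowed; the hand-in reports no verdict. I pinched the catches, stood the cover on the green mat, and stacked the three dishes present (two blue, one white) on the deck. I then lowered the cover until it bottomed and released the catches.

**Dishes:** before covering, the top dish measured within about 1 mm of the deck centre and about 0.2° of square. The first two dishes measured within about 2 mm as they were laid.

**Cover:** in the last top view its centre was about 1.4 mm from the deck centre and square to it. The tool height at contact (91.0 mm) matched the height worked out for a fully seated rim.

**Catches:** I judged them from the pictures only, since there is no reading of the joints. Both tabs are back at their starting spread, and the tongue shows in the window of the bracket that faces the side camera, as at the start. The other bracket's window is not visible from there.

**Surroundings:** in the last side picture the jar, sauce bottle and bowl, and the red, purple and yellow look-alikes, appear where they started. I did not re-measure their positions at the end.

**Off-target:** over the run the tool drifted up to about 2.5° from vertical. The cover was gripped standing upright and the tilt stayed steady until release, so it went back on upright.

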